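Pin down the chip programmer and hold its sprung cover at the pointer

ROBOT

A 7-joint arm with a two-finger parallel gripper is mounted at the origin on the work surface. World frame = base frame: x ahead of the robot, y to its left, z up, the work surface at z = 0. Lengths are in mm, angles in rad, forces in N, time in s.
With the tool pointing down it reaches from about 400 to 875 mm from the base axis. Payload 19.3 kg.
Tool frame: the origin (TCP) lies at the very end of the fingers, on their centre line; the grasp point (between the pads) lies 19 mm behind it (env.pinch_z is the distance from the TCP to the grasp point, in mm); z points along the fingers, y is the direction in which the jaws open and shut (so a half turn about z gives the same grasp; the last joint's range is limited). The gripper opens to 85 mm and grips with 20 to 120 N. Pads are 22 mm wide; open, the fingers measure 114 mm over their backs; the gripper's body (76 mm by 85 mm) begins 54 mm behind the grasp point. The pads swing forward as they close: fully open they stand 13 mm farther back than shut.
Start: joints at [1.084, 0.521, -0.036, 1.599, 0.021, 1.021, -0.113], TCP at [252.995, -571.496, 231.291] pointing down, gripper open.
Joint ranges: [-2.91, 2.91], [-0.3, 2.13], [-1.5, 1.42], [0.17, 2.43], [-1.26, 4.41], [0.16, 1.93], [-2.52, 2.52]. Speed limits (rad/s): [1.89, 1.89, 2.39, 2.39, 3.01, 3.01, 3.01].

INTERFACE

Orientations are given as a unit quaternion [x, y, z, w].
In Python, from workcell import sensors, imaging, workorder, models, env gives the robot as it stands. The module is installed in compiled form; this text tells all that it offers.
- The arm moves only by the tool apply_moves, never from a script. Its argument "targets" is a list of rows, each a list of 3 entries, a list of its own where there are three numbers: the finger opening in mm, from 0 to 85.4, then the shift along the tool's x, y, z in mm, then the turn, a rotation vector about the tool's x, y, z in degrees. A call has 1 to 12 rows; each row shifts and turns the commanded pose from where the row before left it, along the tool's axes as they then stand; what a row does not reach is not made up. A row lasts 1/10 s, in which the tool goes at most 50 mm and 8.59 degrees, less where a joint would pass 70% of its speed; a pose out of reach is approached as far as the arm can. A call is refused whole if a number of a shift passes 50 or a number of a turn 8.59, either way. A call with a gripper value outside its range is refused whole. The fingers move at their own pace and stop on an object; "squeeze" is the grip in N (left out, the last holds). Time passes only in rows, so rows that do not move let the fingers close. It gives the time, the measured TCP pose, the force and the opening at its end, in the units of the state.
- sensors.get_obs(): the state, without advancing time (a new reading comes with each control period).
- imaging.snapshot(name): name is "side" or "top" or "wrist"; returns a dict with "frame" (420x560x3 uint8, red, green, blue), "mtx" (3x3 intrinsics, pixels), "R" (3x3) and "t" (3): a world point X has camera coordinates R X + t; the wrist camera has in their place "tool_from_camera" (4x4, takes a point from camera to tool coordinates, whose origin is the TCP and whose axes are the flange's). Camera axes: x right, y down, z forward; pixel columns grow to the right and rows downward; lengths in mm; the calibration is good to about 2 mm. The wrist camera is an equidistant fisheye: a pixel r from the principal point sees the ray r / f radians off the axis. A picture is of the moment at which its call begins: read the wrist's pose just before it. There is no depth.
- workorder.sign_off(): hands the job in, once; it reports no verdict.
Trained networks look in a picture, given as the dict that the camera call returned (one of the last four; its "shot" number tells which), for a name from the list of things; names that differ only in an ending like _2 or _b are one class to them, and where a whole thing is asked for, a point or a joint stands for the part that bears it (a point fixed in the world has none). Each returns a list of dicts, best first, with "conf" (0 to 1); they miss things now and then, are a little off and sometimes report something else, mostly with a low value. They report only what shows in the picture. A call takes as long as a camera call.
- models.cut_out(picture, label): "region" (420x560 bool, what is visible of it) and "rect" ([left, top, right, bottom] in pixels, round what is visible of it).
The state is a dict: "clock": time; "qpos": joint angles; "joint_velocities": joint speeds; "joint_torque": joint torques, N m; "tcp_pos": TCP position; "tcp_rot": TCP orientation; "ft_force": force on the tool from outside, world axes, zero at the start; "wrist_torque": the same for the moment, N m; "grip_width": finger opening in mm.
Only numpy, scipy, OpenCV 4.12 (cv2) and the standard library are available. Lean on these libraries where they do the work, as an engineer would, in place of code of your own. Each camera call takes 0.05 s, during which the arm holds its last target.

TASK

Take the pin with the tall round head out of the stand and push it down through the fork and lug beside the chip programmer until its head sits fully home, so that the programmer is anchored to the bench; leave it there. Then lift the programmer's clear sprung cover by its bar handle until the cover's lower rim lines up with the steel pointer on the graduated arc, and finish while still holding it there with the gripper, without pushing the pointer away or disturbing the other things on the table.

Things in the scene. Friction and masses are not known exactly. Their poses are not given: they have to be found in the camera images.
- pin: The pin to use: plain steel, upright. Shank 10 mm in diameter and 42 mm long with a tapered foot; round head 20 mm in diameter and 34 mm tall on top of it (76 mm overall). Origin at the centre of the foot's end, z up along the pin. It starts in one of the stand's two holes (which one varies), its foot 8 mm above the table, so that its head spans heights 50 to 84 mm
- pin_head (a point): Centre of the underside of the round head of the pin, 42 mm above the pin's foot
- square_pin: The other pin in the stand, to be left alone: same shank, but a flat square head 26 x 26 x 12 mm (heights 50 to 62 mm). Origin at its foot
- stand: Grey plastic block fixed to the table, 130 (own x) x 56 (own y) x 38 mm high, with two holes in its top on its own x axis, 35 mm either side of its centre. Origin at the centre of its underside; turned about z by up to 0.3 rad
- programmer: Beige chip programmer fixed to the table: case 220 (own x) x 300 (own y) x 70 mm high. Origin at the centre of its underside; turned about z by up to 0.25 rad. Its clear cover stands on the +y half of its top. Beyond its -y side (from y = -150 mm) the aluminium lug of the case lies between the two cheeks of a dark steel fork on the bench
- fork_top (a point): Centre of the upper mouth of the vertical hole through fork and lug, on the fork's top face, 50 mm above the table; in the programmer's frame at (0, -205, 50) mm, axes as the programmer's. Hole 13 mm in diameter, chamfered, through upper cheek (heights 40 to 50 mm, 50 x 56 mm wide), lug (28.5 to 37.5) and lower cheek (16 to 26). With the pin home its head's underside lies on this face
- cover (a joint): Opening angle of the clear cover, rad: 0 shut, growing as the handle side rises; up to 1.25. A spring pulls it shut: lifting at the handle takes about 3 N at the start and 5 N at 0.65 rad; released, it falls shut
- cover_hinge (a point): Point on the cover's hinge axis, in the programmer's frame at (0, 120, 76) mm. The axis runs along the programmer's x; this point turns with the cover and its -y axis runs along the cover's black lower rim. The cover is 132 (x) x 140 (y) x 54 mm high and reaches from the hinge in -y; lifting turns it about the programmer's -x axis
- cover_handle (a point): Centre of the cover's handle bar: a grey round bar 11 mm in diameter and 92 mm long, parallel to the hinge, 42 mm in front of (-y of) the cover's front face and joined to it by a post at each end. In the cover_hinge frame at (0, -182, 40) mm; shut, it lies 116 mm above the table and 46 mm above the case. It may turn between the fingers when pinched across from above
- pointer (a joint): Angle at which the pointer is set, rad, on the same hinge axis and measured as the cover's: when cover equals this number the cover's lower rim is in line with the pointer. Set between 0.35 and 0.65, held by friction; must not be moved
- pointer_hub (a point): The pointer's pivot, on the cover's hinge axis, 86.5 mm to +x of the programmer's middle; turns with the pointer, its -y axis runs along the pointer's arm
- pointer_tip (a point): Tip of the dark steel pointer arm, 144 mm from the hinge axis, on the +x side of the cover, just outside the aluminium graduated arc (5 degrees a tick)
- chip_on_case: Bystander: chip 42 x 16 x 8 mm lying on the programmer's case, near its front (-x) edge. Origin under its centre
- chip_near: Bystander: chip 42 x 16 x 8 mm on the table on the robot's side of the fork. Origin under its centre
- chip_far: Bystander: chip 42 x 16 x 8 mm on the table beyond the stand. Origin under its centre
- screwdriver: Bystander: screwdriver lying on the table to the left of the programmer
- jar: Bystander: small jar, 56 mm in diameter, 75 mm tall, standing beyond the fork and stand. Origin under its centre

How it is judged:
By the outcome, as a careful person would: the job done as asked, in the order asked, and still so for the second after the job is handed in, while the arm keeps its last pose, push and grip.
It also fails if it takes over 64 s, if anything falls off the work surface, if the arm or the gripper's body presses on something with over 40 N, if the wrist force passes 120 N, or if a joint passes its speed limit or range.

## Working session

There is one attempt and no reset: what is moved stays moved. The work goes in short steps, Python scripts to look and compute and a tool call to move; the robot and the scene stay as the last step left them, time stands still between calls to the robot, and variables do not carry over. Pictures are saved under pics/ and viewed, and the job is handed in when it is done.

Besides the shell and the picture viewer there is one more tool, called in YAML: its name, and indented under it one key for each argument. apply_moves: Moves the arm, as the interface text tells. Its arguments: {"type":"object","properties":{"targets":{"type":"array","items":{"type":"array"}},"squeeze":{"type":"number"}},"required":["targets"]}

```bash
mkdir -p pics; ls; python3 - <<'E'
from workcell import sensors, imaging, workorder, models, env
import cv2, numpy as np, pickle
print(sensors.get_obs()); print(env.pinch_z)
out={}
for n in ["side","top","wrist"]:
    s=imaging.snapshot(n); out[n]=s
    cv2.imwrite(f"pics/a_{n}.png",s["frame"][:,:,::-1])
    print(n,{k:v for k,v in s.items() if k!="frame"})
pickle.dump(out,open("a.pkl","wb"))
E
```

```text
pics
{'clock': 0.0, 'qpos': array([ 1.08377453,  0.52200529, -0.03633609,  1.60002262,  0.02121303,
        1.02108556, -0.11277868]), 'joint_velocities': array([ 1.08599242e-03,  3.53911086e-04, -4.21666381e-04, -1.76106937e-03,
        9.47175239e-05, -7.80299847e-04,  5.81657045e-04]), 'joint_torque': array([-4.22817930e-04, -9.27108192e+01,  1.97964147e+00, -3.69929051e+01,
        1.78388815e-02,  8.25864205e-03,  6.21110161e-06]), 'tcp_pos': array([ 252.86342026, -571.18858813,  230.72583916]), 'tcp_rot': array([ 9.78358101e-01,  2.06918111e-01, -1.60131007e-04, -5.44629924e-04]), 'ft_force': array([-0.26568492,  0.0102452 ,  0.18143696]), 'wrist_torque': array([-0.02827492,  0.01699514, -0.05775681]), 'grip_width': 85.80379092953295}
18.700000000000003
side {'mtx': array([[438.21291195,   0.        , 276.61390706],
       [  0.        , 438.21291195, 211.55296783],
       [  0.        ,   0.        ,   1.        ]]), 'R': array([[ 0.97535804, -0.21962068,  0.02105801],
       [-0.10947969, -0.56464707, -0.81803905],
       [ 0.19154864,  0.79557554, -0.57477706]]), 't': array(
[... 321 characters left out ...]
989992e-03, -1.01202797e-01],
       [ 1.01209062e-01,  8.65360987e-03, -9.94827543e-01]]), 't': array([-22.41833166, 586.0131865 , 889.49927   ]), 'shot': 2}
wrist {'mtx': array([[325.1922621 ,   0.        , 276.2854491 ],
       [  0.        , 325.1922621 , 206.88303135],
       [  0.        ,   0.        ,   1.        ]]), 'tool_from_camera': array([[-7.91061246e-04, -9.51114197e-01, -3.08838402e-01,
         8.07679092e+01],
       [ 9.99999675e-01, -8.01310995e-04, -9.36500292e-05,
         9.92571442e-01],
       [-1.58403735e-04, -3.08838376e-01,  9.51114521e-01,
        -1.41741376e+02],
       [ 0.00000000e+00,  0.00000000e+00,  0.00000000e+00,
         1.00000000e+00]]), 'shot': 3}
```

View pics/a_side.png

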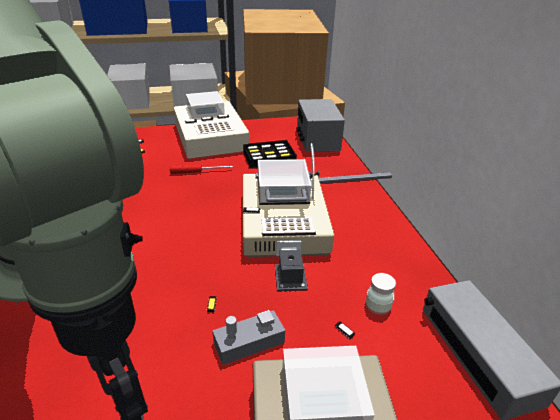

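View pics/a_top.png

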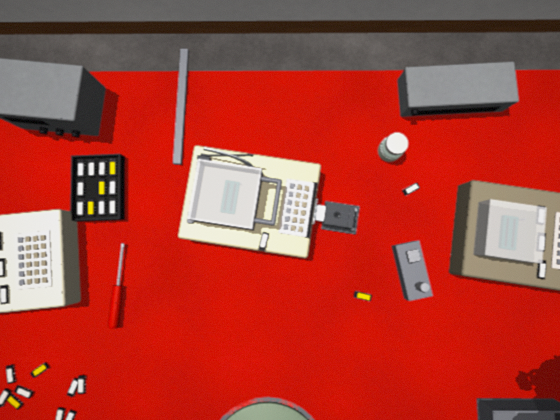

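View pics/a_wrist.png

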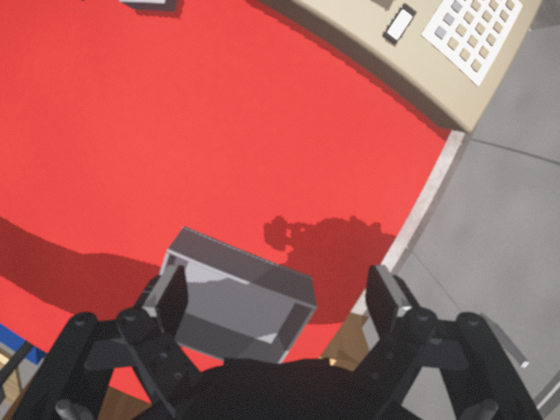

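```bash
cat > h.py <<'E'
import numpy as np, cv2
from scipy.spatial.transform import Rotation as Ro
def proj(s,X):
    X=np.atleast_2d(X); c=X@np.array(s["R"]).T+s["t"]; p=c@s["mtx"].T
    return p[:,:2]/p[:,2:]
def ray(s,uv):
    d=np.linalg.solve(s["mtx"],[uv[0],uv[1],1.]); R=np.array(s["R"])
    return -R.T@s["t"], R.T@d
def atz(s,uv,z):
    o,d=ray(s,uv); return o+d*(z-o[2])/d[2]
def tri(s1,p1,s2,p2):
    A=[];b=[]
    for s,p in((s1,p1),(s2,p2)):
        o,d=ray(s,p); d=d/np.linalg.norm(d); P=np.eye(3)-np.outer(d,d); A.append(P); b.append(P@o)
    return np.linalg.lstsq(np.vstack(A),np.hstack(b),rcond=None)[0]
def wproj(s,tcp,q,X):
    T=s["tool_from_camera"]; R=Ro.from_quat(q).as_matrix()
    X=np.atleast_2d(X); t=(X-tcp)@R; c=(t-T[:3,3])@T[:3,:3]
    r=np.hypot(c[:,0],c[:,1]); th=np.arctan2(r,c[:,2]); f=s["mtx"][0,0]
    return np.c_[s["mtx"][0,2]+f*th*c[:,0]/r, s["mtx"][1,2]+f*th*c[:,1]/r]
def wray(s,tcp,q,uv):
    T=s["tool_from_camera"]; R=Ro.from_quat(q).as_matrix(); f=s["mtx"][0,0]
    dx,dy=uv[0]-s["mtx"][0,2],uv[1]-s["mtx"][1,2]; r=np.hypot(dx,dy); th=r/f
    c=np.array([np.sin(th)*dx/r,np.sin(th)*dy/r,np.cos(th)])
    return tcp+R@T[:3,3], R@T[:3,:3]@c
def watz(s,tcp,q,uv,z):
    o,d=wray(s,tcp,q,uv); return o+d*(z-o[2])/d[2]
E
python3 - <<'E'
from workcell import sensors, imaging, models
from h import *
import pickle
S={n:imaging.snapshot(n) for n in("side","top")}
pickle.dump(S,open("b.pkl","wb"))
for n,l in [(n,l) for n in S for l in ("pin","square_pin","stand","programmer","fork_top","cover","pointer","chip_near","jar","chip_far")]:
    try: r=models.cut_out(S[n],l)
    except Exception as e: print(n,l,e); continue
    for d in r[:2]:
        m=d["region"]; ys,xs=np.nonzero(m); print(n,l,round(d["conf"],2),np.round(d["rect"]),m.sum(),xs.mean().round(1),ys.mean().round(1))
for n,(x0,y0,x1,y1) in dict(side=(200,130,420,360),top=(170,130,450,310)).items():
    im=S[n]["frame"][y0:y1,x0:x1,::-1]; k=min(800/(x1-x0),600/(y1-y0)); print(n,k)
    cv2.imwrite(f"pics/b_{n}.png",cv2.resize(im,None,fx=k,fy=k,interpolation=cv2.INTER_CUBIC))
E
```

```text
side pin 0.56 [205. 297. 216. 308.] 129 211.3 303.4
side pin 0.46 [228. 318. 236. 337.] 189 230.7 326.3
side square_pin 0.46 [252. 311. 274. 326.] 205 265.0 318.3
side stand 0.86 [211. 313. 287. 364.] 2128 247.6 338.6
side stand 0.74 [254. 308. 273. 324.] 218 265.2 318.0
side programmer 0.58 [244. 150. 334. 290.] 8406 285.8 218.6
side fork_top 0.79 [243. 159. 336. 292.] 8545 285.9 218.3
side fork_top 0.51 [257. 311. 274. 327.] 209 265.0 318.4
side cover 0.7 [369. 273. 396. 315.] 939 380.1 293.9
side cover 0.56 [258. 157. 308. 205.] 2270 282.9 181.8
side pointer 0.32 [335. 322. 353. 339.] 161 344.3 329.4
side chip_far 0.64 [336. 322. 351. 335.] 120 344.4 329.1
top square_pin 0.67 [406. 248. 420. 262.] 141 412.7 255.5
top stand 0.58 [393. 242. 432. 300.] 1377 410.2 270.8
top programmer 0.59 [179. 146. 362. 259.] 13070 256.8 202.1
top programmer 0.26 [379. 134. 409. 163.] 610 391.7 147.4
top fork_top 0.24 [402. 184. 420. 194.] 85 410.4 188.6
top cover 0.68 [188. 158. 280. 230.] 4695 229.4 195.1
top cover 0.44 [353. 294. 370. 297.] 74 362.4 295.8
top pointer 0.68 [200. 153. 254. 157.] 88 227.7 154.9
top chip_near 0.69 [353. 290. 370. 299.] 118 361.9 295.8
top chip_near 0.49 [414. 282. 424. 293.] 91 421.5 286.8
top jar 0.81 [380. 137. 409. 164.] 588 391.8 146.9
top jar 0.67 [189. 160. 280. 229.] 4492 228.7 195.0
top chip_far 0.58 [259. 234. 268. 252.] 110 262.5 242.0
top chip_far 0.4 [401. 184. 421. 194.] 112 410.3 188.6
side 2.608695652173913
top 2.857142857142857
```

```bash
ls pics
```

```text
a_side.png
a_top.png
a_wrist.png
b_side.png
b_top.png
```

View pics/b_side.png

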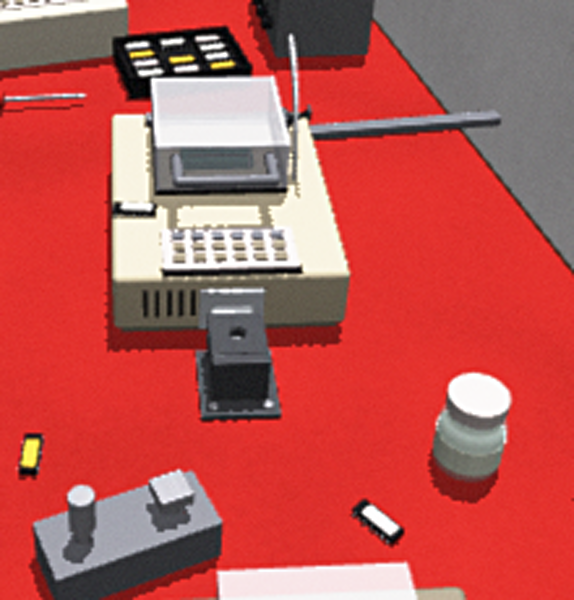

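View pics/b_top.png

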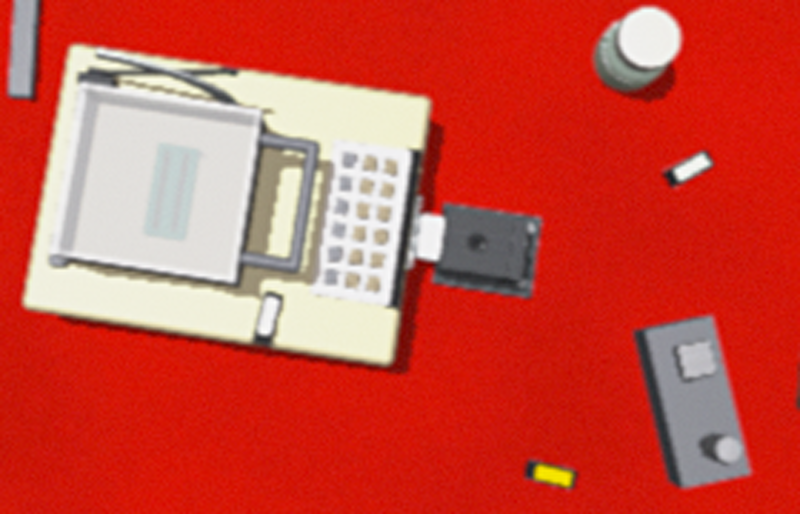

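```bash
python3 - <<'E'
from h import *
import pickle
from scipy.optimize import least_squares
S=pickle.load(open("b.pkl","rb"))
t=lambda p:np.array(p)/2.857+[170,130]
sd=lambda p:np.array(p)/2.6087+[200,130]
loc=[(110,150,70),(110,-150,70),(-110,-150,70),(-110,150,70),(0,-205,50)]
tp=[t(p) for p in [(70,45),(430,98),(396,365),(24,308),(478,243)]]
sp=[((-110,-150,70),sd((113,278))),((110,-150,70),sd((346,268))),((-110,150,70),sd((112,115))),((0,-205,50),sd((237,333)))]
def W(x,l):
    c,s=np.cos(x[2]),np.sin(x[2]); l=np.atleast_2d(l).astype(float)
    return np.c_[x[0]+c*l[:,0]-s*l[:,1],x[1]+s*l[:,0]+c*l[:,1],l[:,2]]
def f(x,which):
    r=[]
    if "t" in which: r+=[proj(S["top"],W(x,l))[0]-p for l,p in zip(loc,tp)]
    if "s" in which: r+=[proj(S["side"],W(x,l))[0]-p for l,p in sp]
    return np.ravel(r)
for w in("t","s","ts"):
    s=least_squares(f,[650,100,-.1],args=(w,),loss="soft_l1")
    print(w,s.x,f(s.x,w).round(1)); print(" fork",W(s.x,(0,-205,50)))
print("fork tri",tri(S["top"],tp[4],S["side"],sp[-1][1]), atz(S["top"],tp[4],50),atz(S["side"],sp[-1][1],50))
a,b=t((727,449)),sd((82,493))
print("pin",tri(S["top"],a,S["side"],b),atz(S["top"],a,84),atz(S["side"],b,84))
# stand top corners top view
for p in [(636,330),(713,316),(750,474),(682,488)]: print("stand",atz(S["top"],t(p),38 if p[0]!=6360 else 38))
for p in [(552,474),(690,168)]: print("chip",atz(S["top"],t(p),8))
print("sq",atz(S["top"],t((697,359)),62)); print("jar",atz(S["top"],t((650,38)),75))
E
```

```text
t [601.64594412  37.86879767 -25.28247478] [-0.4 -0.7  1.3 -0.6 -0.2  0.7 -0.8  0.9  0.5 -0.2]
 fork [[ 571.06513633 -164.83742866   50.        ]]
s [ 6.01372321e+02  3.81401933e+01 -1.55320156e-01] [-0.6  0.   2.1  1.6 -0.5 -1.3 -0.  -0.6]
 fork [[ 569.65955768 -164.39202787   50.        ]]
ts [ 6.01442307e+02  3.79857928e+01 -1.51685998e-01] [-0.3 -0.7  1.3 -0.4 -0.4  0.9 -0.9  0.8  0.4  0.  -0.3  0.1  2.3  1.5
 -0.7 -1.2  0.4 -0.6]
 fork [[ 570.46578501 -164.66033983   50.        ]]
fork tri [ 570.28223466 -164.02509948   47.75959023] [ 570.49158829 -163.7732874    50.        ] [ 569.1493774  -166.47524043   50.        ]
pin [ 408.03064319 -347.95242875   82.33422534] [ 408.36444087 -347.36110319   84.        ] [ 407.72465965 -349.37762381   84.        ]
stand [ 499.84308846 -293.70844235   38.        ]
stand [ 511.25177936 -357.03975688   38.        ]
stand [ 383.95188666 -382.04361863   38.        ]
stand [ 372.79999801 -326.86372382   38.        ]
chip [ 380.21416721 -228.68179942    8.        ]
chip [ 638.60413971 -352.92881096    8.        ]
sq [ 476.68181206 -334.42758783   62.        ]
jar [ 734.3236848 -301.4459312   75.       ]
```

apply_moves:
  targets:
    - [45, [33.2, -20.1, 0], [0, 0, 0]]
    - [45, [33.2, -20.1, 0], [0, 0, 0]]
    - [45, [33.2, -20.1, 0], [0, 0, 0]]
    - [45, [33.2, -20.1, 0], [0, 0, 0]]
    - [45, [33.2, -20.1, 0], [0, 0, 0]]
    - [45, [33.2, -20.1, 0], [0, 0, 0]]
    - [45, [33.2, -20.1, 0], [0, 0, 0]]

```text
clock: 1.95
tcp_pos: [409.3, -347.4, 231.5]
tcp_rot: [0.978, 0.207, 0.0, 0.0]
ft_force: [1.8, 0.4, 0.9]
grip_width: 45.1
```

apply_moves:
  targets:
    - [45, [0, 0, 0], [0, 0, -8.2]]
    - [45, [0, 0, 0], [0, 0, -8.2]]
    - [45, [0, 0, 0], [0, 0, -8.2]]
    - [45, [0, 0, 0], [0, 0, -8.2]]
    - [45, [0, 0, 0], [0, 0, -8.2]]
    - [45, [0, 0, 0], [0, 0, -8.2]]
    - [45, [0, 0, 0], [0, 0, -8.2]]
    - [45, [0, 0, 30], [0, 0, 0]]
    - [45, [0, 0, 30], [0, 0, 0]]
    - [45, [0, 0, 0], [0, 0, 0]]

```text
clock: 2.95
tcp_pos: [407.1, -347.8, 168.5]
tcp_rot: [0.759, 0.651, -0.0, -0.002]
ft_force: [-0.0, 0.2, 1.0]
grip_width: 45.0
```

```bash
cat > look.py <<'E'
import sys,pickle
from workcell import sensors, imaging, models
from h import *
def look(tag,names=("wrist",)):
    o=sensors.get_obs(); out={"obs":o}
    for n in names:
        out[n]=imaging.snapshot(n); cv2.imwrite(f"pics/{tag}_{n}.png",out[n]["frame"][:,:,::-1])
    pickle.dump(out,open(tag+".pkl","wb"))
    R=Ro.from_quat(o["tcp_rot"]).as_matrix()
    print(o["clock"],o["tcp_pos"].round(2),"\n",R.round(4),o["ft_force"].round(1),round(o["grip_width"],1),o["qpos"].round(2))
    return out
if __name__=="__main__": look(sys.argv[1],sys.argv[2:] or ("wrist",))
E
python3 look.py c wrist side
```

```text
2.95 [ 407.09 -347.79  168.55] 
 [[ 0.1516  0.9884 -0.0038]
 [ 0.9884 -0.1516  0.0031]
 [ 0.0025 -0.0043 -1.    ]] [-0.   0.2  1. ] 45.0 [ 0.83  0.48 -0.31  1.88  0.19  0.82  0.27]
```

View pics/c_wrist.png

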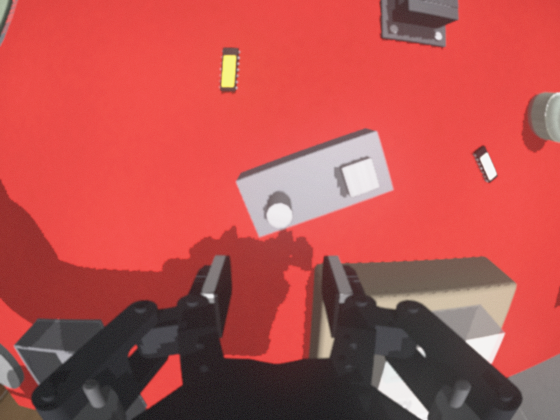

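View pics/c_side.png

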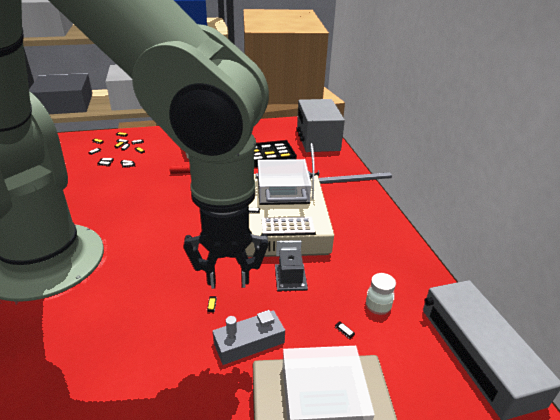

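```bash
python3 - <<'E'
from h import *; import pickle
c=pickle.load(open("c.pkl","rb")); s=c["wrist"];o=c["obs"];a=(s,o["tcp_pos"],o["tcp_rot"])
print("pin",watz(*a,(279,215),84),"sq",watz(*a,(361,177),62),"decoy",watz(*a,(322,264),70),"screws")
S=pickle.load(open("b.pkl","rb"))
print(proj(S["side"],[[408,-348,84]]), wproj(*a,[[408,-348.3,84]]))
E
```

```text
pin [ 410.45368139 -348.69392458   84.        ] sq [ 478.96346604 -334.59914507   62.        ] decoy [ 438.8961934  -402.10516301   70.        ] screws
[[231.47874546 318.39632294]] [[275.63177219 214.97568456]]
```

apply_moves:
  targets:
    - [45, [-0.2, 2, 28], [0, 0, 0]]
    - [45, [0, 0, 28], [0, 0, 0]]
    - [45, [0, 0, 28], [0, 0, 0]]
    - [45, [0, 0, 20], [0, 0, 0]]
    - [45, [0, 0, 7], [0, 0, 0]]
    - [45, [0, 0, 0], [0, 0, 0]]

```text
clock: 3.65
tcp_pos: [410.9, -349.5, 60.9]
tcp_rot: [0.759, 0.651, -0.0, 0.0]
ft_force: [-0.1, -1.2, 1.6]
grip_width: 44.8
```

```bash
python3 look.py d wrist side; python3 -c "
import cv2
im=cv2.imread('pics/d_side.png')[200:400,150:370];cv2.imwrite('pics/d_sz.png',cv2.resize(im,None,fx=3,fy=3,interpolation=2))"
```

```text
3.65 [ 410.91 -349.53   60.92] 
 [[ 1.517e-01  9.884e-01  2.000e-04]
 [ 9.884e-01 -1.517e-01 -3.000e-04]
 [-3.000e-04  3.000e-04 -1.000e+00]] [-0.1 -1.2  1.6] 44.8 [ 0.78  0.64 -0.25  1.94  0.27  0.59  0.19]
```

View pics/d_wrist.png

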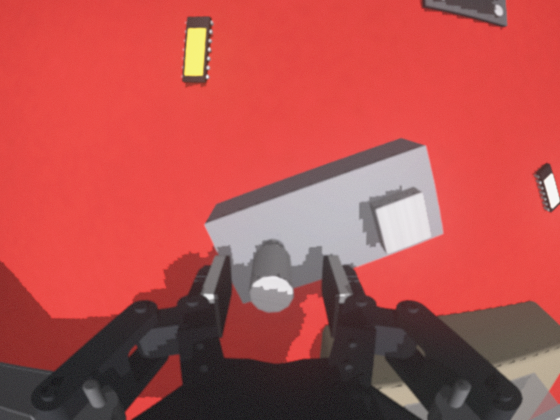

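View pics/d_sz.png

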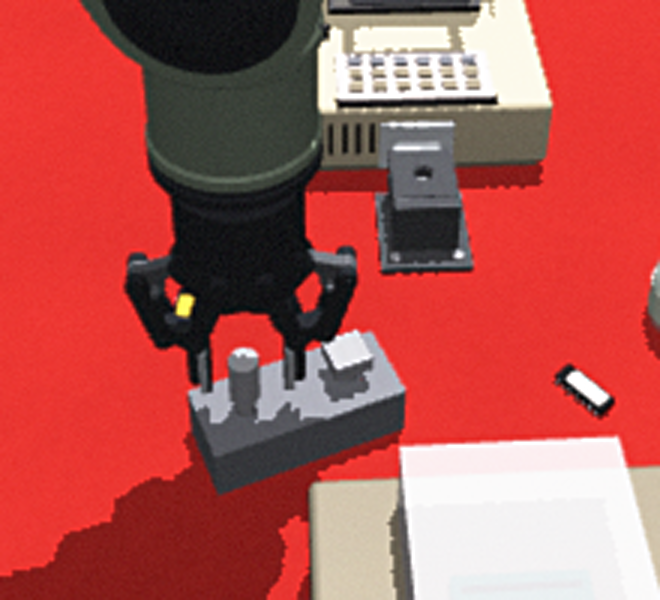

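```bash
python3 look.py e wrist; python3 - <<'E'
from h import *; import pickle
c=pickle.load(open("e.pkl","rb")); s=c["wrist"];o=c["obs"];a=(s,o["tcp_pos"],o["tcp_rot"])
print("pin",watz(*a,(271.5,294),84))
E
```

```text
3.75 [ 411.23 -349.83   61.75] 
 [[ 0.1517  0.9884  0.0014]
 [ 0.9884 -0.1517 -0.0012]
 [-0.001   0.0015 -1.    ]] [ 0.8 -0.7  0.9] 45.1 [ 0.78  0.64 -0.25  1.94  0.27  0.59  0.19]
pin [ 411.01563328 -349.18613396   84.        ]
```

View pics/e_wrist.png

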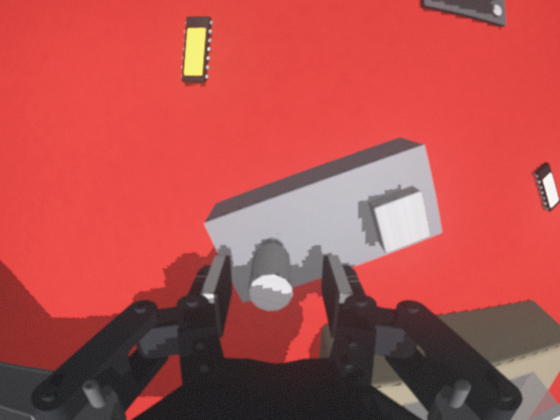

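apply_moves:
  targets:
    - [45, [0.4, -0.5, 5], [0, 0, 0]]
    - [45, [0, 0, 0], [0, 0, 0]]
    - [15, [0, 0, 0], [0, 0, 0]]
    - [15, [0, 0, 0], [0, 0, 0]]
    - [15, [0, 0, 0], [0, 0, 0]]
    - [15, [0, 0, 0], [0, 0, 0]]
    - [15, [0, 0, 0], [0, 0, 0]]
    - [15, [0, 0, 0], [0, 0, 0]]
  squeeze: 60

```text
clock: 4.6
tcp_pos: [410.0, -348.9, 55.5]
tcp_rot: [0.759, 0.651, -0.0, 0.0]
ft_force: [-2.0, 0.5, 5.4]
grip_width: 18.3
```

```bash
python3 look.py f wrist
```

```text
4.6 [ 410.03 -348.85   55.51] 
 [[ 1.517e-01  9.884e-01 -0.000e+00]
 [ 9.884e-01 -1.517e-01 -1.000e-04]
 [-1.000e-04 -0.000e+00 -1.000e+00]] [-2.   0.5  5.4] 18.3 [ 0.78  0.65 -0.25  1.95  0.28  0.58  0.19]
```

View pics/f_wrist.png

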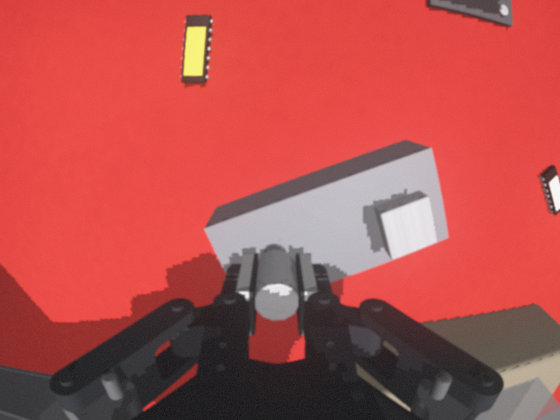

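apply_moves:
  targets:
    - [15, [0, 0, -10], [0, 0, 0]]
    - [15, [0, 0, -25], [0, 0, 0]]
    - [15, [0, 0, -30], [0, 0, 0]]
    - [15, [0, 0, -15], [0, 0, 0]]
    - [15, [0, 0, 0], [0, 0, 0]]

```text
clock: 5.15
tcp_pos: [411.0, -349.5, 137.8]
tcp_rot: [0.759, 0.651, 0.0, 0.002]
ft_force: [0.1, -0.9, -0.9]
grip_width: 18.4
```

apply_moves:
  targets:
    - [15, [29.5, 18.6, 0], [0, 0, 0]]
    - [15, [29.5, 18.6, 0], [0, 0, 0]]
    - [15, [29.5, 18.6, 0], [0, 0, 0]]
    - [15, [29.5, 18.6, 0], [0, 0, 0]]
    - [15, [29.5, 18.6, 0], [0, 0, 0]]
    - [15, [29.5, 18.6, 0], [0, 0, 0]]
    - [15, [29.5, 18.6, 0], [0, 0, 0]]
    - [15, [0, 0, 0], [0, 0, 0]]
    - [15, [0, 0, 0], [0, 0, 0]]

```text
clock: 6.05
tcp_pos: [569.9, -163.7, 134.6]
tcp_rot: [0.758, 0.652, -0.0, -0.0]
ft_force: [-0.6, -0.8, -0.7]
grip_width: 18.6
```

```bash
python3 look.py g wrist side top; python3 -c "
import cv2
im=cv2.imread('pics/g_side.png')[180:310,220:370];cv2.imwrite('pics/g_sz.png',cv2.resize(im,None,fx=4.5,fy=4.5,interpolation=2))
im=cv2.imread('pics/g_top.png')[150:280,270:420];cv2.imwrite('pics/g_tz.png',cv2.resize(im,None,fx=4,fy=4,interpolation=2))"
```

```text
6.05 [ 569.9  -163.71  134.55] 
 [[ 1.501e-01  9.887e-01 -1.100e-03]
 [ 9.887e-01 -1.501e-01  3.000e-04]
 [ 1.000e-04 -1.100e-03 -1.000e+00]] [-0.6 -0.8 -0.7] 18.6 [ 0.39  0.6  -0.3   1.76  0.23  0.82 -0.17]
```

View pics/g_wrist.png

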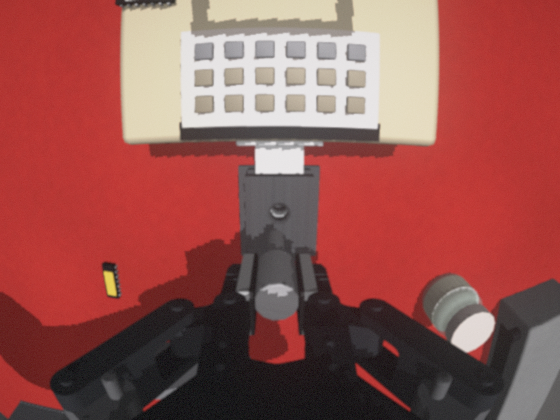

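View pics/g_sz.png

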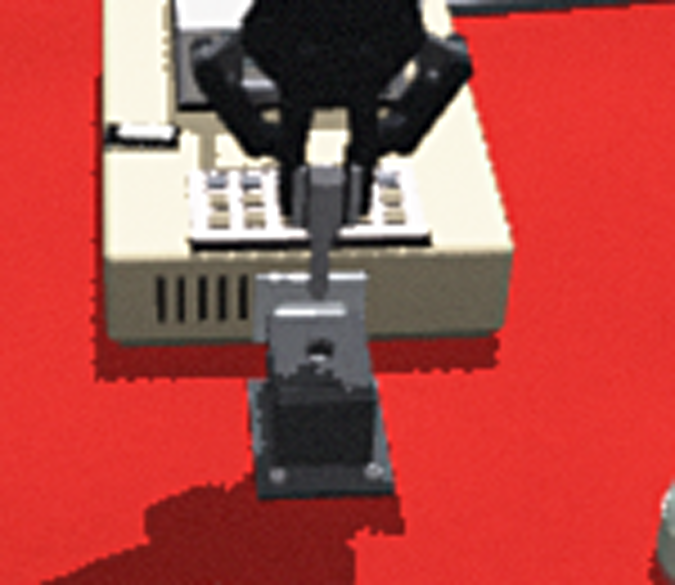

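```bash
python3 - <<'E'
from h import *; import pickle
c=pickle.load(open("g.pkl","rb")); s=c["wrist"];o=c["obs"];a=(s,o["tcp_pos"],o["tcp_rot"])
z0=o["tcp_pos"][2]-55.5
print("hole",watz(*a,(279.5,211),50),"pin head top",watz(*a,(277.5,303),84+z0), "foot z",8+z0)
im=s["frame"][130:330,180:380,::-1]; cv2.imwrite("pics/g_wz.png",cv2.resize(im,None,fx=3,fy=3,interpolation=2))
# side: shank foot at crop (317,297)/4.5+(220,180)
S=c["side"]; p=np.array((318,290))/4.5+[220,180]; print("foot side",atz(S,p,8+z0), "hole side",atz(S,np.array((320,349))/4.5+[220,180],50))
E
```

```text
hole [ 574.31941323 -161.82577379   50.        ] pin head top [ 572.23989122 -163.95029016  163.05492324] foot z 87.05492324074922
foot side [ 567.94656805 -163.54141705   87.05492324] hole side [ 569.82084879 -166.27484173   50.        ]
```

View pics/g_wz.png

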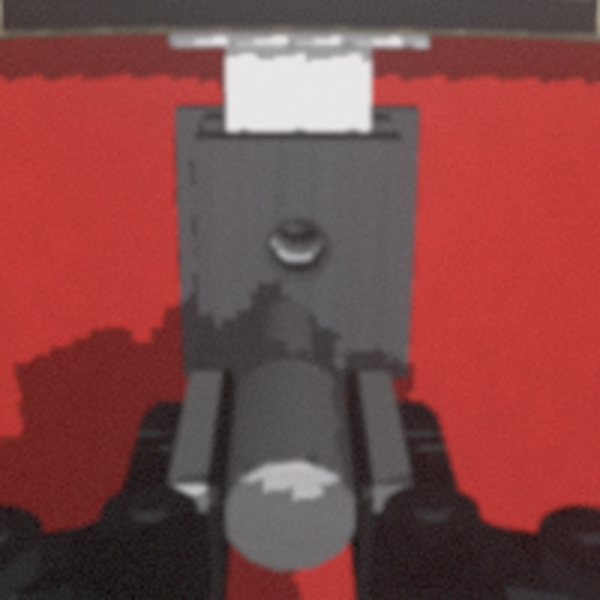

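View pics/g_tz.png

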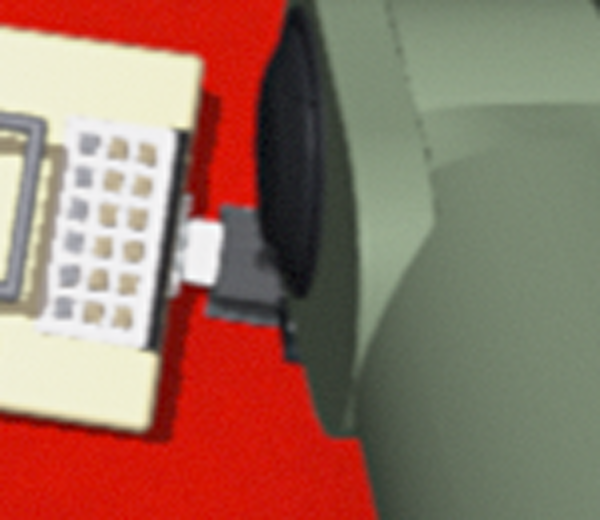

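apply_moves:
  targets:
    - [15, [-1, 2.2, 10], [0, 0, 0]]
    - [15, [0, 0, 10], [0, 0, 0]]
    - [15, [0, 0, 7], [0, 0, 0]]
    - [15, [0, 0, 0], [0, 0, 0]]
    - [15, [0, 0, 0], [0, 0, 0]]

```text
clock: 6.7
tcp_pos: [572.0, -165.7, 108.0]
tcp_rot: [0.759, 0.651, -0.0, -0.0]
ft_force: [0.4, -0.8, -0.4]
grip_width: 18.4
```

```bash
python3 look.py i wrist side; python3 -c "
import cv2
im=cv2.imread('pics/i_side.png')[200:290,240:360];cv2.imwrite('pics/i_sz.png',cv2.resize(im,None,fx=6.5,fy=6.5,interpolation=2))
im=cv2.imread('pics/i_wrist.png')[130:330,180:380];cv2.imwrite('pics/i_wz.png',cv2.resize(im,None,fx=3,fy=3,interpolation=2))"
```

```text
6.7 [ 571.99 -165.72  108.04] 
 [[ 1.517e-01  9.884e-01 -5.000e-04]
 [ 9.884e-01 -1.517e-01  2.000e-04]
 [ 1.000e-04 -5.000e-04 -1.000e+00]] [ 0.4 -0.8 -0.4] 18.4 [ 0.38  0.64 -0.29  1.77  0.25  0.77 -0.18]
```

View pics/i_wz.png

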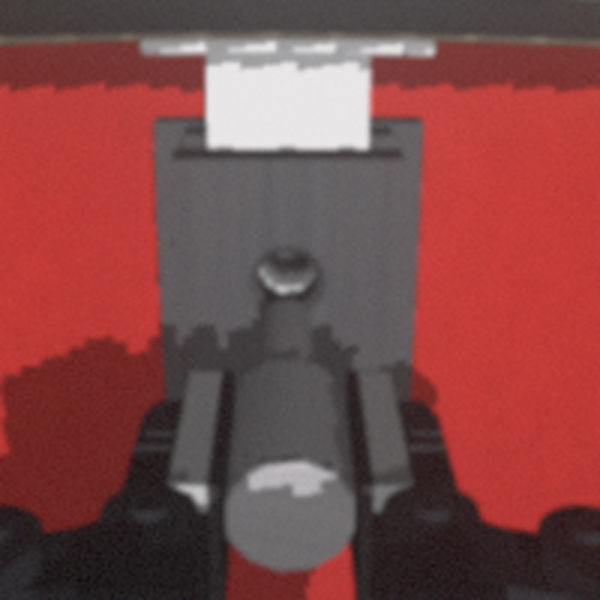

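View pics/i_sz.png

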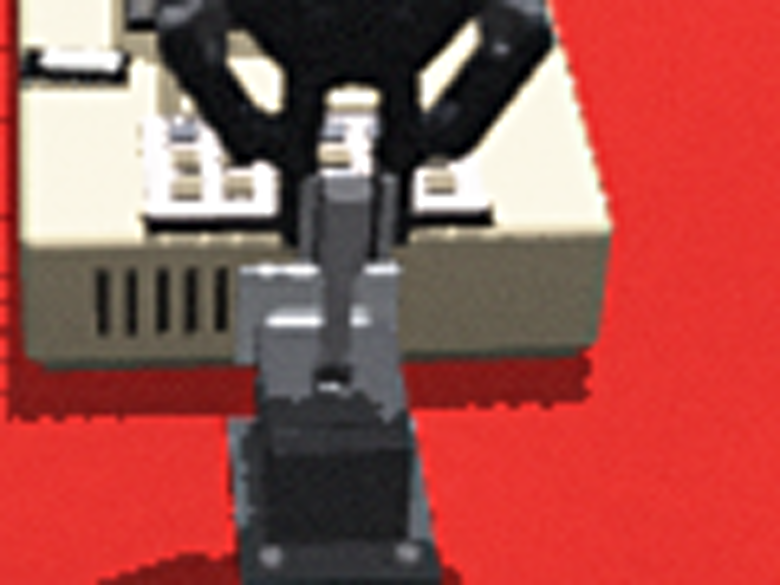

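```bash
python3 - <<'E'
from h import *; import pickle
c=pickle.load(open("i.pkl","rb")); s=c["wrist"];o=c["obs"];a=(s,o["tcp_pos"],o["tcp_rot"]);t=o["tcp_pos"]
z0=t[2]-55.5; S=c["side"]
zz=lambda X:(proj(S,X)-[240,200])*6.5
wz=lambda X:(wproj(*a,X)-[180,130])*3
P=lambda z:[[t[0],t[1],z]]
print("foot z",8+z0)
print("side axis head top",zz(P(84+z0)),"foot",zz(P(8+z0)),"hole lvl",zz(P(50)))
print("wrist head top",wz(P(84+z0)),"foot",wz(P(8+z0)),"hole lvl",wz(P(50)))
print("hole wrist",watz(*a,np.array((288,272))/3+[180,130],50),"side",atz(S,np.array((334,381))/6.5+[240,200],50))
E
```

```text
foot z 60.53644713910337
side axis head top [[348.324989   177.67774742]] foot [[338.9820335 349.6322973]] hole lvl [[337.75054825 372.29744765]]
wrist head top [[275.81112151 519.63540714]] foot [[280.34199256 310.96555829]] hole lvl [[280.752834   292.50313726]]
hole wrist [ 574.29833682 -161.19570044   50.        ] side [ 569.53081522 -169.97053862   50.        ]
```

```bash
python3 - <<'E'
import cv2,pickle
c=pickle.load(open("i.pkl","rb"))
im=c["side"]["frame"][220:270,270:320,::-1]; a=cv2.resize(im,None,fx=12,fy=12,interpolation=0)
b=cv2.resize(c["wrist"]["frame"][195:245,255:305,::-1],None,fx=12,fy=12,interpolation=0)
cv2.imwrite("pics/i2s.png",a);cv2.imwrite("pics/i2w.png",cv2.convertScaleAbs(b,alpha=1.6))
E
```

```text
(no output)
```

View pics/i2s.png

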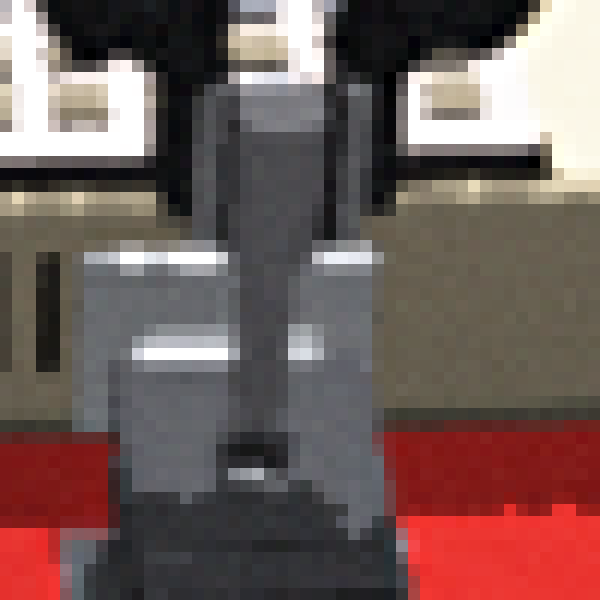

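View pics/i2w.png

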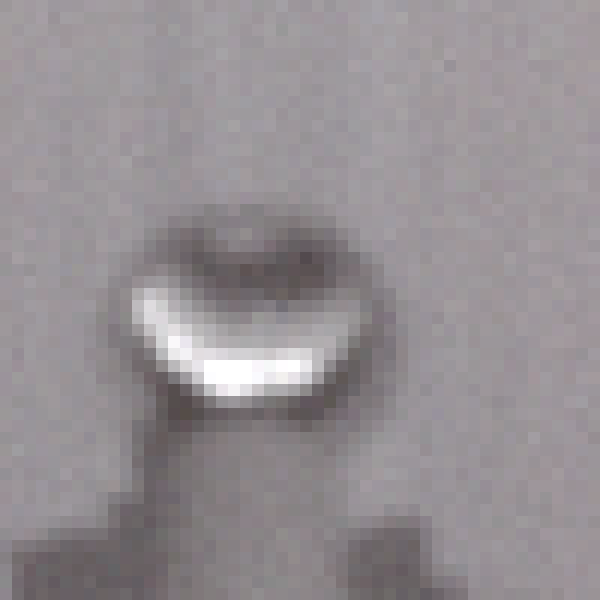

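```bash
python3 - <<'E'
import cv2,pickle,numpy as np
f=[pickle.load(open(k+".pkl","rb"))["wrist"]["frame"][230:330,230:330,::-1] for k in "fgi"]
cv2.imwrite("pics/cmp.png",cv2.resize(np.hstack([f[0],f[2]]),None,fx=4,fy=4,interpolation=0))
from h import *
b=pickle.load(open("b.pkl","rb"))["side"]
cv2.imwrite("pics/bs.png",cv2.resize(b["frame"][305:355,210:290,::-1],None,fx=10,fy=10,interpolation=0))
print(proj(b,[[410,-348.85,84],[410,-348.85,50],[410,-348.85,38]]))
E
```

```text
[[232.61373963 318.57539652]
 [233.26925545 330.69455996]
 [233.49333189 334.83728063]]
```

View pics/cmp.png

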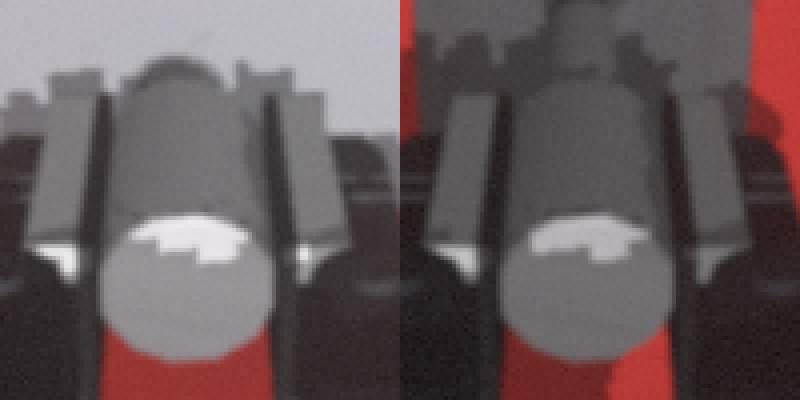

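View pics/bs.png

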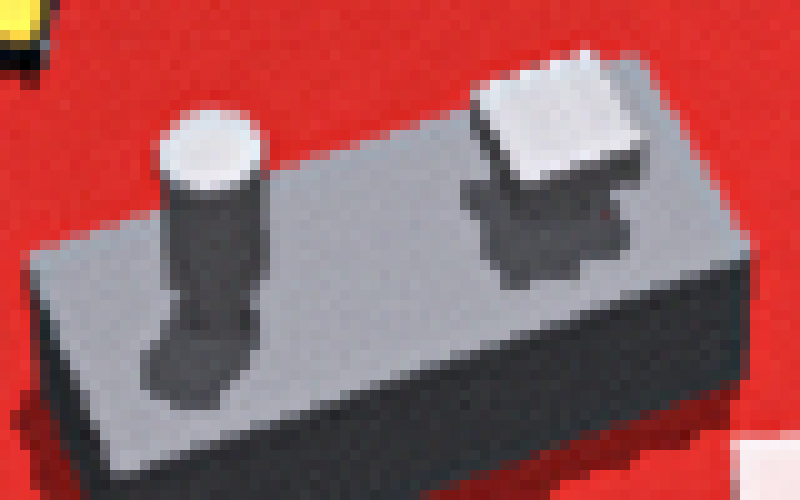

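apply_moves:
  targets:
    - [15, [4.5, 0, 0], [0, 0, 0]]
    - [15, [0, 0, 6], [0, 0, 0]]
    - [15, [0, 0, 0], [0, 0, 0]]
    - [15, [0, 0, 0], [0, 0, 0]]

```text
clock: 7.2
tcp_pos: [572.6, -161.3, 102.1]
tcp_rot: [0.759, 0.651, -0.0, -0.0]
ft_force: [-0.3, 0.5, -0.9]
grip_width: 17.9
```

```bash
python3 look.py j wrist side; python3 - <<'E'
import cv2,pickle,numpy as np
c=pickle.load(open("j.pkl","rb"))
im=c["side"]["frame"][220:270,270:320,::-1]; a=cv2.resize(im,None,fx=8,fy=8,interpolation=0)
b=cv2.resize(c["wrist"]["frame"][205:255,250:300,::-1],None,fx=8,fy=8,interpolation=0)
cv2.imwrite("pics/j2.png",np.hstack([a,cv2.convertScaleAbs(b,alpha=1.6)]))
E
```

```text
7.2 [ 572.65 -161.26  102.1 ] 
 [[ 1.515e-01  9.885e-01 -4.000e-04]
 [ 9.885e-01 -1.515e-01  0.000e+00]
 [-0.000e+00 -4.000e-04 -1.000e+00]] [-0.3  0.5 -0.9] 17.9 [ 0.37  0.65 -0.29  1.77  0.25  0.76 -0.19]
```

View pics/j2.png

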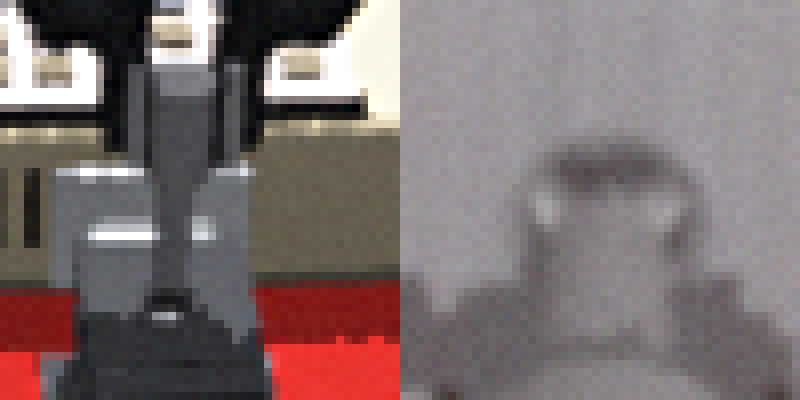

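apply_moves:
  targets:
    - [15, [0, 0, 4], [0, 0, 0]]
    - [15, [0, 0, 4], [0, 0, 0]]
    - [15, [0, 0, 3], [0, 0, 0]]
    - [15, [0, 0, 0], [0, 0, 0]]

```text
clock: 7.7
tcp_pos: [572.5, -161.3, 90.7]
tcp_rot: [0.759, 0.651, -0.0, -0.0]
ft_force: [-0.0, -0.7, -1.3]
grip_width: 18.6
```

apply_moves:
  targets:
    - [15, [0, 0, 4], [0, 0, 0]]
    - [15, [0, 0, 4], [0, 0, 0]]
    - [15, [0, 0, 3], [0, 0, 0]]
    - [15, [0, 0, 0], [0, 0, 0]]

```text
clock: 8.1
tcp_pos: [572.5, -161.2, 79.8]
tcp_rot: [0.759, 0.651, -0.0, -0.0]
ft_force: [0.7, 0.3, -1.3]
grip_width: 18.3
```

apply_moves:
  targets:
    - [15, [0, 0, 4], [0, 0, 0]]
    - [15, [0, 0, 4], [0, 0, 0]]
    - [15, [0, 0, 3], [0, 0, 0]]
    - [15, [0, 0, 0], [0, 0, 0]]

```text
clock: 8.5
tcp_pos: [572.5, -161.2, 68.8]
tcp_rot: [0.759, 0.651, -0.0, -0.0]
ft_force: [-0.0, -0.2, -0.9]
grip_width: 18.4
```

apply_moves:
  targets:
    - [15, [0, 0, 4], [0, 0, 0]]
    - [15, [0, 0, 4], [0, 0, 0]]
    - [15, [0, 0, 2], [0, 0, 0]]
    - [15, [0, 0, 0], [0, 0, 0]]

```text
clock: 8.9
tcp_pos: [572.6, -161.3, 58.9]
tcp_rot: [0.759, 0.651, -0.0, -0.0]
ft_force: [0.9, -0.7, -1.4]
grip_width: 18.4
```

apply_moves:
  targets:
    - [15, [0, 0, 2], [0, 0, 0]]
    - [15, [0, 0, 1], [0, 0, 0]]
    - [15, [0, 0, 0], [0, 0, 0]]

```text
clock: 9.2
tcp_pos: [572.7, -161.3, 56.2]
tcp_rot: [0.759, 0.651, -0.0, -0.0]
ft_force: [0.4, -0.6, -0.2]
grip_width: 18.2
```

apply_moves:
  targets:
    - [15, [0, 0, 1], [0, 0, 0]]
    - [15, [0, 0, 1], [0, 0, 0]]
    - [15, [0, 0, 0], [0, 0, 0]]

```text
clock: 9.5
tcp_pos: [572.9, -161.4, 55.5]
tcp_rot: [0.759, 0.651, 0.0, 0.0]
ft_force: [-8.5, 0.9, 22.3]
grip_width: 18.3
```

apply_moves:
  targets:
    - [45, [0, 0, -0.5], [0, 0, 0]]
    - [45, [0, 0, 0], [0, 0, 0]]
    - [45, [0, 0, 0], [0, 0, 0]]
    - [45, [0, 0, 0], [0, 0, 0]]
    - [45, [0, 0, -10], [0, 0, 0]]
    - [45, [0, 0, -30], [0, 0, 0]]
    - [45, [0, 0, -40], [0, 0, 0]]
    - [45, [0, 0, -40], [0, 0, 0]]
    - [45, [0, 0, 0], [0, 0, 0]]
    - [45, [0, 0, 0], [0, 0, 0]]

```text
clock: 10.5
tcp_pos: [573.1, -161.5, 176.2]
tcp_rot: [0.759, 0.651, 0.001, 0.001]
ft_force: [0.6, 0.6, -0.7]
grip_width: 45.2
```

```bash
python3 look.py k wrist side; python3 - <<'E'
import cv2,pickle,numpy as np
c=pickle.load(open("k.pkl","rb"))
im=c["side"]["frame"][215:295,260:330,::-1]; a=cv2.resize(im,None,fx=7,fy=7,interpolation=2)
cv2.imwrite("pics/k2.png",a)
E
```

```text
10.5 [ 573.1  -161.47  176.21] 
 [[ 1.518e-01  9.884e-01  1.900e-03]
 [ 9.884e-01 -1.518e-01 -6.000e-04]
 [-3.000e-04  2.000e-03 -1.000e+00]] [ 0.6  0.6 -0.7] 45.2 [ 0.39  0.55 -0.31  1.72  0.21  0.9  -0.16]
```

View pics/k2.png

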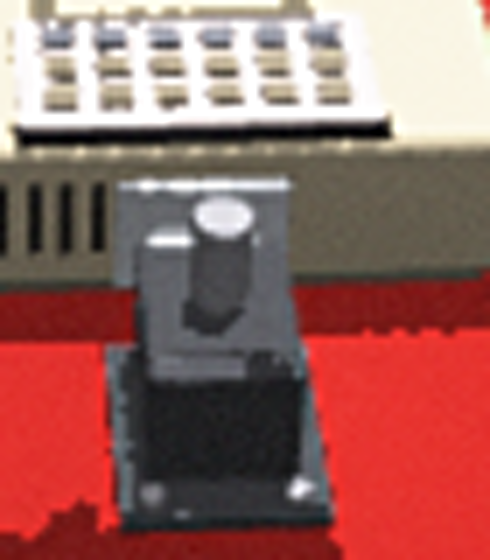

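View pics/k_wrist.png

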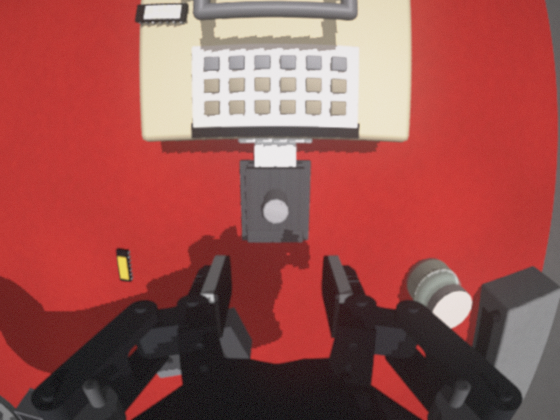

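apply_moves:
  targets:
    - [30, [0, 0, 0], [0, 0, 8.5]]
    - [30, [0, 0, 0], [0, 0, 8.5]]
    - [30, [0, 0, 0], [0, 0, 8.5]]
    - [30, [0, 0, 0], [0, 0, 8.5]]
    - [30, [0, 0, 0], [0, 0, 8.5]]
    - [30, [0, 0, 0], [0, 0, 8.5]]
    - [30, [0, 0, 0], [0, 0, 8.5]]
    - [30, [0, 0, 0], [0, 0, 8.5]]
    - [30, [0, 0, 0], [0, 0, 8.5]]
    - [30, [0, 0, 0], [0, 0, 8.5]]
    - [30, [0, 0, 0], [0, 0, 5]]
    - [30, [0, 0, 0], [0, 0, 0]]

```text
clock: 11.8
tcp_pos: [572.3, -161.0, 173.8]
tcp_rot: [0.997, -0.077, -0.001, 0.0]
ft_force: [0.7, -0.8, 0.7]
grip_width: 30.0
```

apply_moves:
  targets:
    - [30, [3, -27, 0], [0, 0, 0]]
    - [30, [3, -27, 0], [0, 0, 0]]
    - [30, [4, -26, 0], [0, 0, 0]]
    - [30, [0, 0, 25], [0, 0, 0]]
    - [30, [0, 0, 21], [0, 0, 0]]
    - [30, [0, 0, 0], [0, 0, 0]]
    - [30, [0, 0, 0], [0, 0, 0]]

```text
clock: 12.5
tcp_pos: [594.6, -84.0, 128.8]
tcp_rot: [0.997, -0.075, -0.001, 0.0]
ft_force: [-0.5, 0.6, 0.9]
grip_width: 30.0
```

```bash
python3 look.py l wrist side
```

```text
12.5 [594.58 -83.96 128.77] 
 [[ 9.886e-01 -1.503e-01 -1.100e-03]
 [-1.503e-01 -9.886e-01 -0.000e+00]
 [-1.100e-03  2.000e-04 -1.000e+00]] [-0.5  0.6  0.9] 30.0 [-0.01  0.61  0.07  1.76 -0.06  0.78 -1.63]
```

View pics/l_wrist.png

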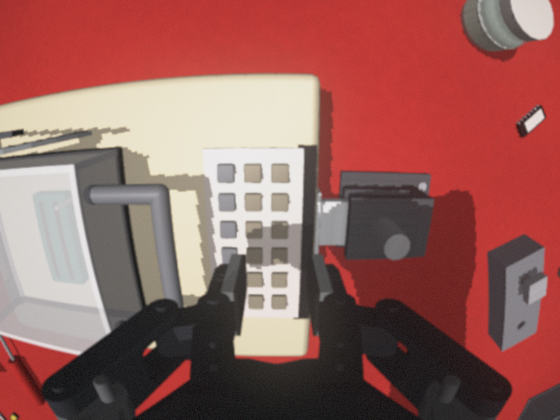

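View pics/l_side.png

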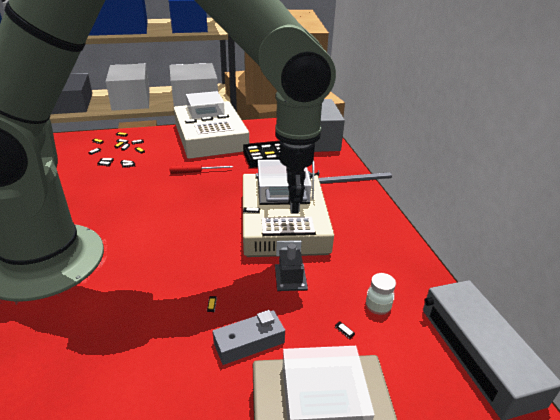

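```bash
python3 - <<'E'
import cv2,pickle
c=pickle.load(open("l.pkl","rb"))
cv2.imwrite("pics/l2.png",cv2.resize(c["wrist"]["frame"][60:210,0:190,::-1],None,fx=4.2,fy=4,interpolation=2)[:600,:800])
cv2.imwrite("pics/l3.png",cv2.resize(c["side"]["frame"][135:215,240:340,::-1],None,fx=7,fy=7,interpolation=2))
b=pickle.load(open("b.pkl","rb"))
cv2.imwrite("pics/l4.png",cv2.resize(b["side"]["frame"][135:215,240:340,::-1],None,fx=7,fy=7,interpolation=2))
E
```

```text
(no output)
```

View pics/l2.png

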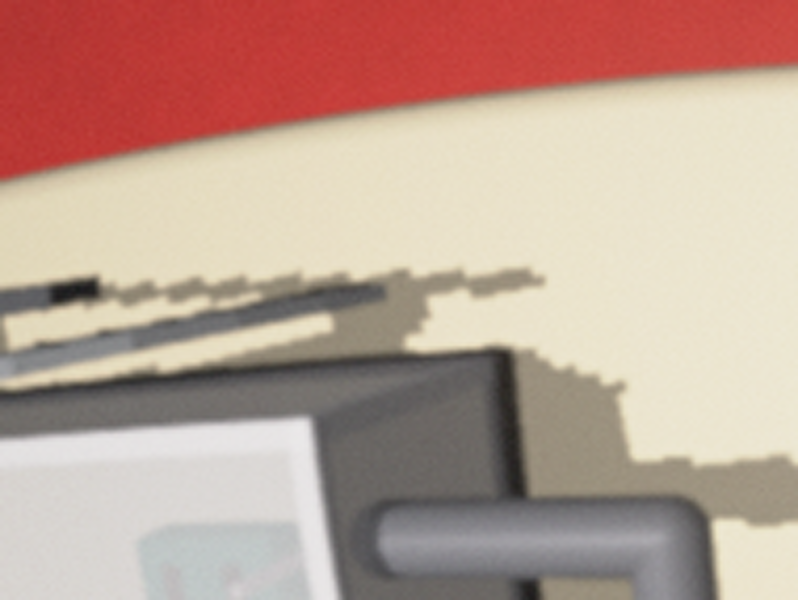

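View pics/l4.png

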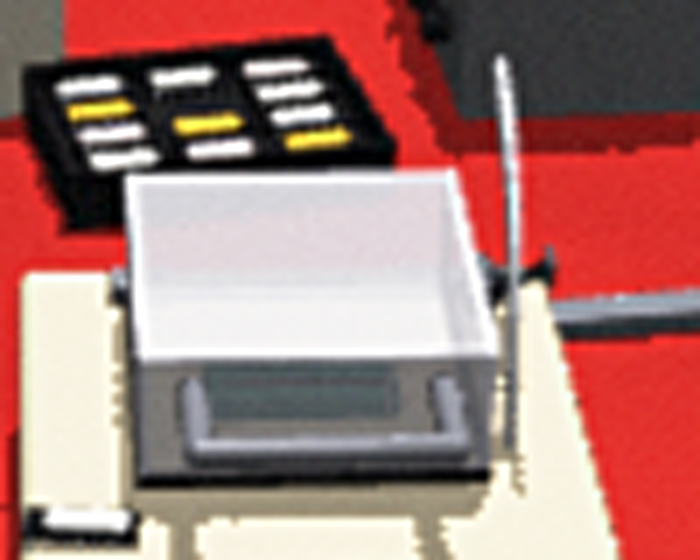

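```bash
cat > prog.py <<'E'
from h import *
F=np.array([572.6,-161.3]); yaw=-0.152
c,s=np.cos(yaw),np.sin(yaw); Rz=np.array([[c,-s,0],[s,c,0],[0,0,1]])
O=np.array([*(F-Rz[:2,:2]@[0,-205]),0.])
L2W=lambda l:np.atleast_2d(l)@Rz.T+O
W2L=lambda w:(np.atleast_2d(w)-O)@Rz
tip=lambda th,x=90,r=144:[x,120-r*np.cos(th),76+r*np.sin(th)]
E
python3 - <<'E'
from prog import *; import pickle
k=pickle.load(open("l.pkl","rb")); w=k["wrist"];o=k["obs"];a=(w,o["tcp_pos"],o["tcp_rot"])
print("O",O,"handle",L2W((0,-62,116)))
print("pred covertop corner",wproj(*a,L2W((66,-20,130))),"rimfront",wproj(*a,L2W((66,-20,76))),"case corner",wproj(*a,L2W((110,-150,70))),wproj(*a,L2W((-110,-150,70))),"pinhead",wproj(*a,L2W((0,-205,84))), "handle end",wproj(*a,L2W([(46,-62,116),(46,-20,116)])))
for x in(86.5,92):
  for th in(.35,.4,.45,.5,.55,.6,.65): print(x,th,wproj(*a,L2W(tip(th,x))).round(1),((proj(k["side"],L2W(tip(th,x)))-[240,135])*7).round(0))
E
```

```text
O [603.64015176  41.33639599   0.        ] handle [[594.25239854 -19.94875792 116.        ]]
pred covertop corner [[ 69.12532479 168.37605474]] rimfront [[115.28471107 151.35054628]] case corner [[317.35513774  74.77703068]] [[305.65562018 360.1142789 ]] pinhead [[396.03566982 250.3979334 ]] handle end [[154.61607278 197.52971715]
 [ 87.97981985 198.17051031]]
86.5 0.35 [[ 63.  128.3]] [[554. 346.]]
86.5 0.4 [[ 51.8 130.3]] [[554. 327.]]
86.5 0.45 [[ 39.8 132.4]] [[554. 308.]]
86.5 0.5 [[ 27.1 134.7]] [[554. 288.]]
86.5 0.55 [[ 13.9 137.3]] [[554. 268.]]
86.5 0.6 [[  0.4 140.1]] [[554. 249.]]
86.5 0.65 [[-13.4 143. ]] [[553. 229.]]
92 0.35 [[ 62.2 117.8]] [[569. 346.]]
92 0.4 [[ 50.9 119.5]] [[569. 327.]]
92 0.45 [[ 38.8 121.3]] [[569. 307.]]
92 0.5 [[ 26.1 123.4]] [[569. 288.]]
92 0.55 [[ 12.8 125.8]] [[569. 268.]]
92 0.6 [[ -0.8 128.3]] [[569. 248.]]
92 0.65 [[-14.7 131.1]] [[568. 229.]]
```

apply_moves:
  targets:
    - [30, [0, 0, 0], [8.5, 0, 0]]
    - [30, [0, 0, 0], [8.5, 0, 0]]
    - [30, [0, 0, 0], [8, 0, 0]]
    - [30, [0, 0, 0], [0, 0, 0]]
    - [30, [0, 0, 0], [0, 0, 0]]

```text
clock: 13.1
tcp_pos: [594.1, -85.7, 128.2]
tcp_rot: [0.977, -0.076, 0.014, -0.196]
ft_force: [-0.3, 0.6, -0.4]
grip_width: 30.2
```

```bash
python3 look.py m wrist;  python3 - <<'E'
import cv2,pickle
c=pickle.load(open("m.pkl","rb"))
cv2.imwrite("pics/m2.png",cv2.resize(c["wrist"]["frame"][60:210,0:200,::-1],None,fx=4,fy=4,interpolation=2))
E
```

```text
13.1 [594.08 -85.69 128.15] 
 [[ 0.988  -0.1434  0.0567]
 [-0.1542 -0.9112  0.382 ]
 [-0.0031 -0.3862 -0.9224]] [-0.3  0.6 -0.4] 30.2 [ 0.39  0.66 -0.2   1.73 -0.37  0.83 -1.23]
```

View pics/m_wrist.png

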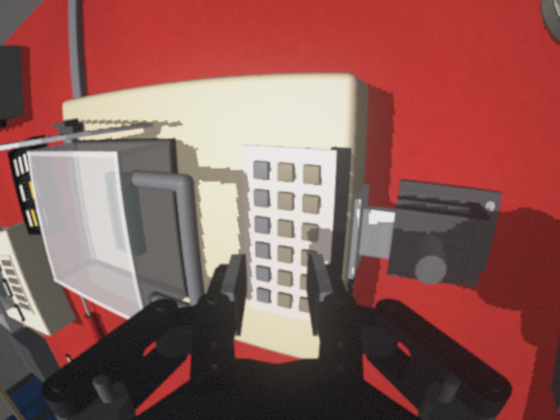

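View pics/m2.png

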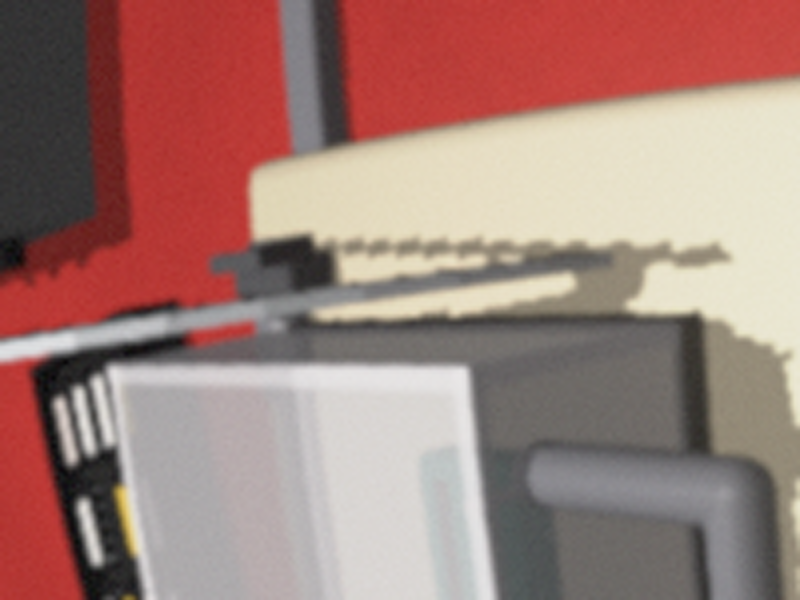

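```bash
python3 - <<'E'
from prog import *; import pickle
k=pickle.load(open("m.pkl","rb")); w=k["wrist"];o=k["obs"];a=(w,o["tcp_pos"],o["tcp_rot"])
z=lambda l:((wproj(*a,L2W(l))-[0,60])*4).round(0)
for n,l,ob in [("ctf",(66,-20,130),(470,368)),("ctb",(66,120,130),(112,368)),("rim",(66,-20,76),(698,320)),("case",(110,150,70),(252,170)),("elbow",(46,-62,116),(750,470)),("hub",(86.5,120,76),None)]:
    print(n,z(l),ob)
for th in(.35,.4,.45,.5,.55,.6,.65): print(th,z(tip(th,86.5)),z(tip(th,92)))
im=k["wrist"]["frame"][110:160,40:110,::-1]
cv2.imwrite("pics/m3.png",cv2.convertScaleAbs(cv2.resize(im,None,fx=11,fy=11,interpolation=2),alpha=1.5))
E
```

```text
ctf [[452. 379.]] (470, 368)
ctb [[ 99. 376.]] (112, 368)
rim [[676. 330.]] (698, 320)
case [[232. 174.]] (252, 170)
elbow [[722. 504.]] (750, 470)
hub [[274. 256.]] None
0.35 [[445. 245.]] [[443. 210.]]
0.4 [[402. 250.]] [[400. 215.]]
0.45 [[358. 256.]] [[356. 220.]]
0.5 [[314. 262.]] [[311. 226.]]
0.55 [[269. 269.]] [[266. 232.]]
0.6 [[224. 276.]] [[221. 239.]]
0.65 [[179. 283.]] [[176. 246.]]
```

View pics/m3.png

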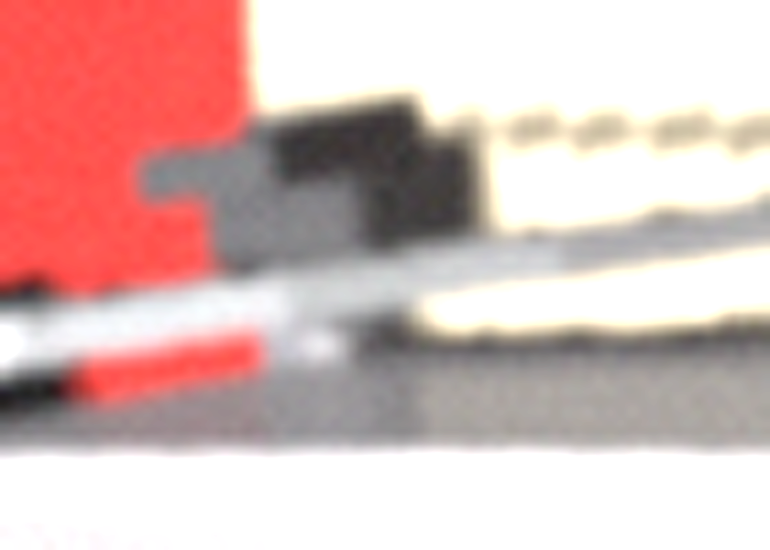

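```bash
python3 - <<'E'
from prog import *; import pickle
b=pickle.load(open("b.pkl","rb"))["side"]
z=lambda l:((proj(b,L2W(l))-[240,135])*7).round(0)
print("side ctf",z((66,-20,130)),(495,358),"rim",z((66,-20,76)),(490,478),"ctf-",z((-66,-20,130)),(137,358),"rim-",z((-66,-20,76)),(138,480),"hub",z((86.5,120,76)))
for n,bias,(x0,y0,x1,y1) in (("l",(4.8,-2.8),(0,110,70,160)),("m",(4.7,-2.3),(30,105,110,160))):
    k=pickle.load(open(n+".pkl","rb")); w=k["wrist"];o=k["obs"];a=(w,o["tcp_pos"],o["tcp_rot"])
    f=9; im=cv2.convertScaleAbs(cv2.resize(w["frame"][y0:y1,x0:x1,::-1],None,fx=f,fy=f,interpolation=2),alpha=1.3)
    raw=im.copy()
    for th,col in ((.55,(0,255,0)),):
        for r in (10,144):
            pts=[]
            for dx,dn in((-2,-3),(2,-3),(2,3),(-2,3)):
                u=np.array([-np.cos(th),np.sin(th)]); nn=np.array([np.sin(th),np.cos(th)])
                yz=np.array([120,76])+u*r+nn*dn; pts.append([88+dx,*yz])
            p=(wproj(*a,L2W(pts))+bias-[x0,y0]+.5)*f
            cv2.polylines(im,[p.astype(int)],True,col if r==144 else (255,0,255),1)
    cv2.imwrite(f"pics/{n}_ov.png",np.vstack([raw,im])[:,:800] if False else im)
E
```

```text
side ctf [[501. 343.]] (495, 358) rim [[492. 466.]] (490, 478) ctf- [[141. 350.]] (137, 358) rim- [[141. 473.]] (138, 480) hub [[496. 277.]]
```

View pics/l_ov.png

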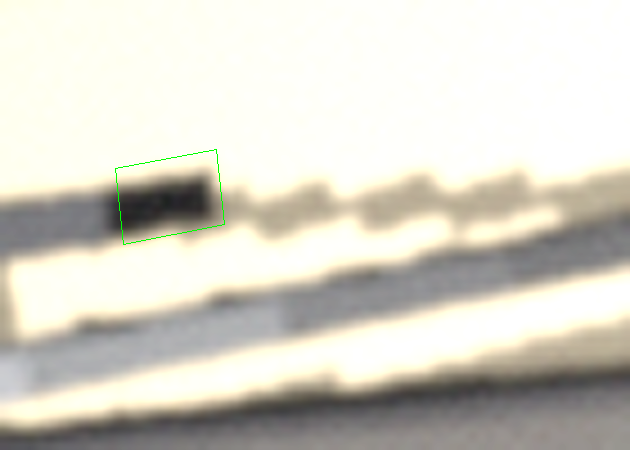

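View pics/m_ov.png

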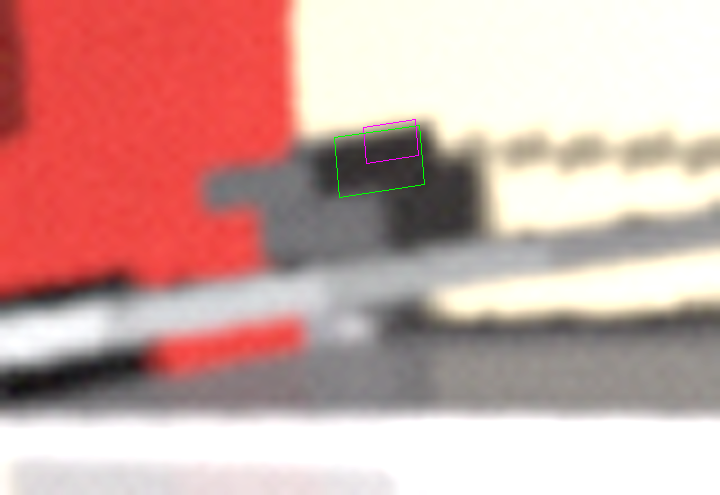

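apply_moves:
  targets:
    - [30, [0, 0, 0], [-8.5, 0, 0]]
    - [30, [0, 0, 0], [-8.5, 0, 0]]
    - [30, [0, 0, 0], [-8, 0, 0]]
    - [30, [0, 0, -10], [0, 0, 0]]
    - [30, [-5, -20, -10], [0, 0, 0]]
    - [30, [-5, -25, 0], [0, 0, 0]]
    - [30, [0, -20, 0], [0, 0, 0]]
    - [30, [0, 0, 0], [0, 0, 0]]
    - [30, [0, 0, 0], [0, 0, 0]]

```text
clock: 14.05
tcp_pos: [593.7, -16.3, 147.2]
tcp_rot: [0.997, -0.074, -0.003, 0.001]
ft_force: [0.0, 0.5, 0.4]
grip_width: 30.0
```

```bash
python3 look.py n wrist; python3 -c "
from prog import *
import pickle
k=pickle.load(open('n.pkl','rb')); print(W2L(k['obs']['tcp_pos'])); w=k['wrist'];o=k['obs'];print(wproj(w,o['tcp_pos'],o['tcp_rot'],L2W([(46,-62,116),(-46,-62,116),(0,-62,116)])))"
```

```text
14.05 [593.73 -16.29 147.19] 
 [[ 0.989  -0.148  -0.0066]
 [-0.148  -0.989  -0.0011]
 [-0.0064  0.0021 -1.    ]] [0.  0.5 0.4] 30.0 [-0.12  0.58  0.07  1.76 -0.06  0.81 -1.74]
[[ -1.06516988 -58.46397844 147.19030594]]
[[283.03868356 167.69510695]
 [281.52979304 309.05292408]
 [282.31005416 245.39833961]]
```

View pics/n_wrist.png

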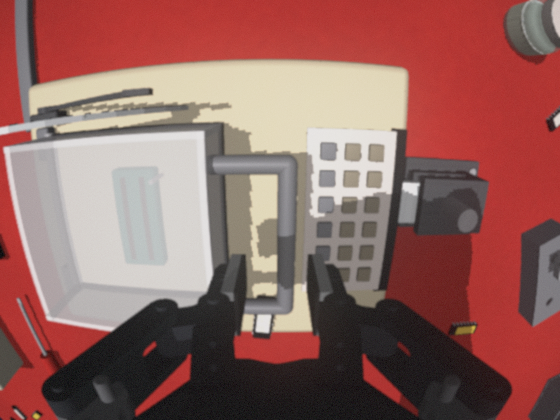

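apply_moves:
  targets:
    - [30, [0, 5.3, 0], [0, 0, 0]]
    - [30, [0, 0, 12], [0, 0, 0]]
    - [30, [0, 0, 12], [0, 0, 0]]
    - [30, [0, 0, 12], [0, 0, 0]]
    - [30, [0, 0, 12], [0, 0, 0]]
    - [30, [0, 0, 1], [0, 0, 0]]
    - [30, [0, 0, 0], [0, 0, 0]]
    - [30, [0, 0, 0], [0, 0, 0]]

```text
clock: 14.9
tcp_pos: [592.6, -23.0, 97.8]
tcp_rot: [0.997, -0.076, -0.003, 0.001]
ft_force: [0.1, 0.7, 0.3]
grip_width: 30.2
```

```bash
python3 look.py p wrist side; python3 -c "
from prog import *
import pickle
k=pickle.load(open('p.pkl','rb')); print(W2L(k['obs']['tcp_pos']))"
```

```text
14.9 [592.59 -22.97  97.84] 
 [[ 0.9885 -0.1509 -0.0071]
 [-0.1509 -0.9885 -0.0011]
 [-0.0068  0.0021 -1.    ]] [0.1 0.7 0.3] 30.2 [-0.11  0.65  0.07  1.79 -0.06  0.72 -1.73]
[[ -1.18474679 -65.24105781  97.83999111]]
```

View pics/p_wrist.png

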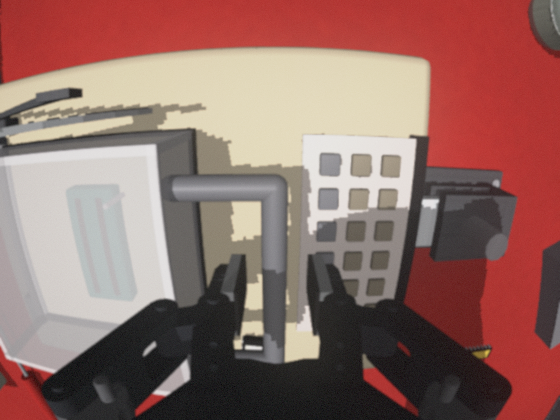

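apply_moves:
  targets:
    - [30, [0, -1, 0], [0, 0, 0]]
    - [6, [0, 0, 0], [0, 0, 0]]
    - [6, [0, 0, 0], [0, 0, 0]]
    - [6, [0, 0, 0], [0, 0, 0]]
    - [6, [0, 0, 0], [0, 0, 0]]
    - [6, [0, 0, 0], [0, 0, 0]]
    - [6, [0, 0, 0], [0, 0, 0]]
  squeeze: 50

```text
clock: 15.7
tcp_pos: [592.6, -22.0, 97.6]
tcp_rot: [0.997, -0.076, -0.004, 0.001]
ft_force: [-0.6, 0.0, 2.7]
grip_width: 9.5
```

```bash
python3 look.py q wrist; python3 -c "
from prog import *
import pickle
k=pickle.load(open('q.pkl','rb')); print(W2L(k['obs']['tcp_pos']))"
```

```text
15.7 [592.56 -21.95  97.6 ] 
 [[ 0.9885 -0.1509 -0.0074]
 [-0.1509 -0.9885 -0.001 ]
 [-0.0072  0.0021 -1.    ]] [-0.6  0.   2.7] 9.5 [-0.11  0.65  0.07  1.79 -0.06  0.72 -1.73]
[[ -1.37347113 -64.23606798  97.60492723]]
```

View pics/q_wrist.png

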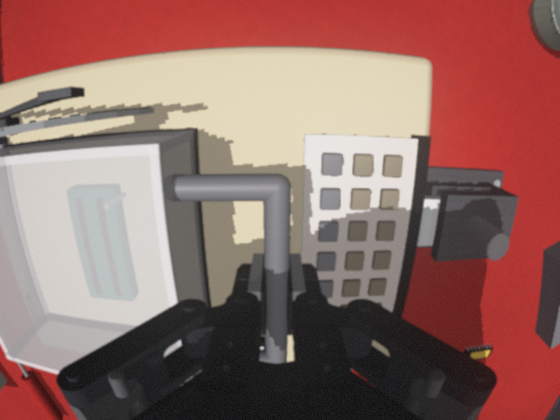

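```bash
python3 -c "
import numpy as np
f=lambda t:np.array([-182*np.cos(t)+40*np.sin(t),182*np.sin(t)+40*np.cos(t)])
t=np.r_[np.linspace(0,.5,11),.53,.55,.56,.57]
p=np.array([f(x) for x in t]);d=np.diff(p,axis=0)
for a,b in zip(t[1:],d): print(round(a,3),(-b).round(2))"
```

```text
0.05 [-2.23 -9.05]
0.1 [-2.68 -8.92]
0.15 [-3.12 -8.78]
0.2 [-3.55 -8.61]
0.25 [-3.98 -8.42]
0.3 [-4.4  -8.21]
0.35 [-4.8  -7.98]
0.4 [-5.19 -7.73]
0.45 [-5.57 -7.47]
0.5 [-5.94 -7.18]
0.53 [-3.73 -4.16]
0.55 [-2.56 -2.71]
0.56 [-1.3  -1.34]
0.57 [-1.31 -1.32]
```

apply_moves:
  targets:
    - [6, [0, -2.2, -9], [0, 0, 0]]
    - [6, [0, -2.7, -8.9], [0, 0, 0]]
    - [6, [0, -3.1, -8.8], [0, 0, 0]]
    - [6, [0, -3.6, -8.6], [0, 0, 0]]
    - [6, [0, 0, 0], [0, 0, 0]]
    - [6, [0, 0, 0], [0, 0, 0]]

```text
clock: 16.35
tcp_pos: [594.3, -10.8, 133.3]
tcp_rot: [0.997, -0.076, -0.004, 0.001]
ft_force: [0.4, -5.9, -1.9]
grip_width: 9.2
```

apply_moves:
  targets:
    - [6, [0, -4, -8.4], [0, 0, 0]]
    - [6, [0, -4.4, -8.2], [0, 0, 0]]
    - [6, [0, -4.8, -8], [0, 0, 0]]
    - [6, [0, -5.2, -7.7], [0, 0, 0]]
    - [6, [0, -5.6, -7.5], [0, 0, 0]]
    - [6, [0, -5.9, -7.2], [0, 0, 0]]
    - [6, [0, 0, 0], [0, 0, 0]]
    - [6, [0, 0, 0], [0, 0, 0]]

```text
clock: 17.15
tcp_pos: [598.7, 17.1, 180.3]
tcp_rot: [0.997, -0.076, -0.004, 0.002]
ft_force: [-5.6, -13.3, 4.9]
grip_width: 9.2
```

```bash
python3 look.py r wrist side; python3 - <<'E'
from prog import *; import pickle
from scipy.optimize import brentq
k=pickle.load(open('r.pkl','rb')); q=pickle.load(open('q.pkl','rb'))
d=(k['obs']['tcp_pos']-q['obs']['tcp_pos'])@Rz; print(d)
P=np.array([-182+d[1],40+d[2]]); print("theta",np.arctan2(40,182)-0, np.arctan2(P[1],-P[0])-np.arctan2(40,182),"r",np.hypot(*P),np.hypot(182,40))
cv2.imwrite("pics/r2.png",cv2.resize(k["side"]["frame"][130:215,240:340,::-1],None,fx=7,fy=7,interpolation=2))
cv2.imwrite("pics/r3.png",cv2.resize(k["wrist"]["frame"][60:210,0:200,::-1],None,fx=4,fy=4,interpolation=2))
E
```

```text
17.15 [598.72  17.13 180.3 ] 
 [[ 0.9883 -0.1523 -0.0086]
 [-0.1524 -0.9883 -0.0033]
 [-0.008   0.0046 -1.    ]] [ -5.6 -13.3   4.9] 9.2 [-0.19  0.54  0.08  1.72 -0.05  0.89 -1.81]
[ 0.1791665  39.56755469 82.69952692]
theta 0.21634066137329055 0.494767694473191 r 187.99514723257434 186.34376834227646
```

View pics/r2.png

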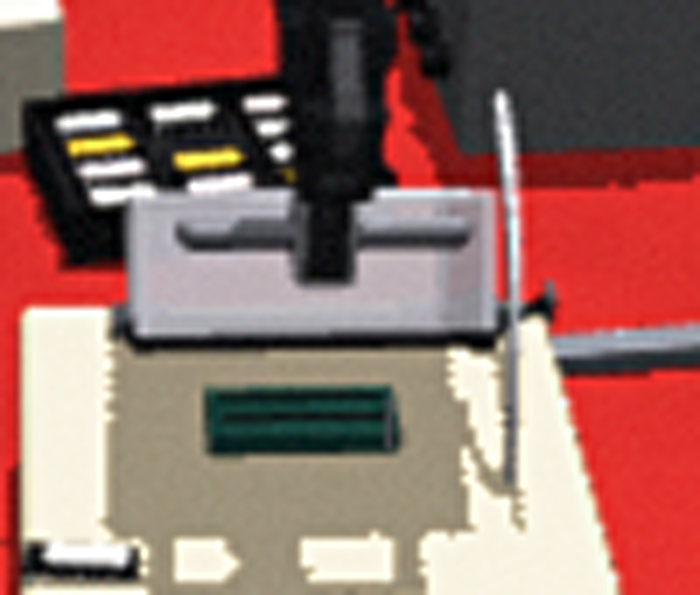

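View pics/r_wrist.png

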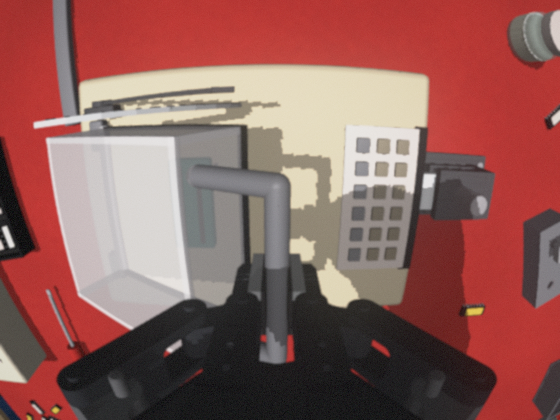

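apply_moves:
  targets:
    - [6, [0, 0, 0], [0, 0, 0]]
    - [6, [0, 0, 0], [0, 0, 0]]

```text
clock: 17.45
tcp_pos: [598.7, 17.0, 180.1]
tcp_rot: [0.997, -0.077, -0.004, 0.002]
ft_force: [-5.9, -12.8, 5.1]
grip_width: 9.1
```

apply_moves:
  targets:
    - [6, [0, 1, 0.8], [0, 0, 0]]
    - [6, [0, 0, 0], [0, 0, 0]]
    - [6, [0, 0, 0], [0, 0, 0]]

```text
clock: 17.75
tcp_pos: [598.6, 16.2, 179.2]
tcp_rot: [0.997, -0.076, -0.004, 0.002]
ft_force: [-3.8, -12.1, 3.4]
grip_width: 9.1
```

apply_moves:
  targets:
    - [6, [0, 1, -0.8], [0, 0, 0]]
    - [6, [0, 0.6, -0.5], [0, 0, 0]]
    - [6, [0, 0, 0], [0, 0, 0]]
    - [6, [0, 0, 0], [0, 0, 0]]

```text
clock: 18.15
tcp_pos: [598.7, 16.7, 180.1]
tcp_rot: [0.997, -0.076, -0.004, 0.001]
ft_force: [-1.4, -0.6, -5.4]
grip_width: 8.8
```

```bash
python3 look.py s wrist side; python3 - <<'E'
from prog import *; import pickle
k=pickle.load(open('s.pkl','rb')); o=k["obs"]
z=lambda l:((proj(k["side"],L2W(l))-[240,130])*7).round(1)
print("rim .49",z(tip(.49,66,140)),"-x",z(tip(.49,-66,140)),"rim .5",z(tip(.5,66,140)))
for t in(.5,.55,.6): print("tip",t,z(tip(t,88)))
im=k["side"]["frame"]
cv2.imwrite("pics/s2.png",cv2.resize(im[160:190,295:330,::-1],None,fx=20,fy=20,interpolation=0))
cv2.imwrite("pics/s3.png",cv2.resize(k["wrist"]["frame"][60:210,20:270,::-1],None,fx=3.2,fy=3.2,interpolation=2))
E
```

```text
18.15 [598.65  16.74 180.08] 
 [[ 0.9885 -0.1507 -0.0083]
 [-0.1507 -0.9886 -0.001 ]
 [-0.0081  0.0023 -1.    ]] [-1.4 -0.6 -5.4] 8.8 [-0.18  0.54  0.08  1.72 -0.05  0.89 -1.8 ]
rim .49 [[497.4 327.4]] -x [[138.9 333.6]] rim .5 [[497.4 323.6]]
tip 0.5 [[558.4 322.9]]
tip 0.55 [[558.3 303.2]]
tip 0.6 [[557.9 283.6]]
```

View pics/s2.png

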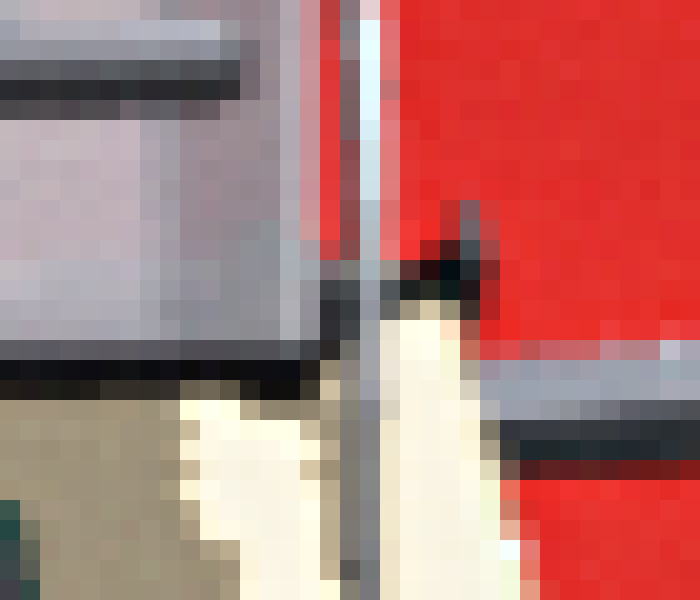

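View pics/s3.png

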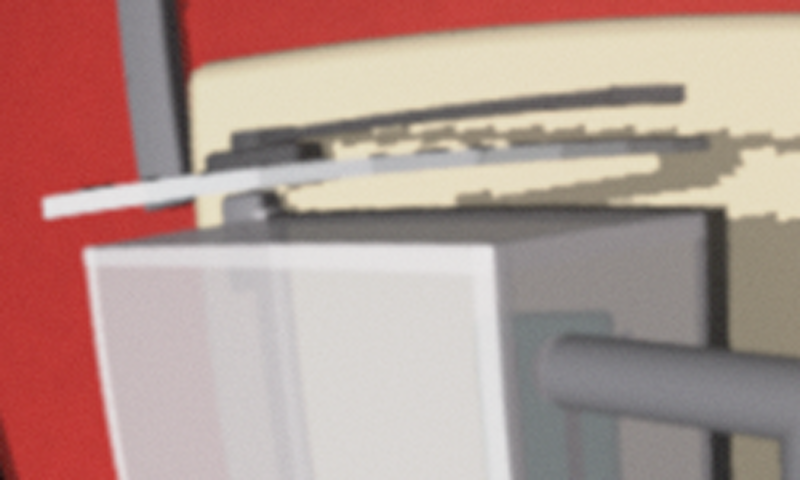

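```bash
python3 - <<'E'
from prog import *; import pickle
k=pickle.load(open('s.pkl','rb')); o=k["obs"];w=k["wrist"];a=(w,o["tcp_pos"],o["tcp_rot"])
z=lambda l:((wproj(*a,L2W(l))-[20,60])*3.2).round(1)
def cov(x,y,zz,t): # cover frame -> local
    return [x,120+y*np.cos(t)+zz*np.sin(t),76-y*np.sin(t)+zz*np.cos(t)]
for t in(.48,.49,.5,.51): print(t,"rim f",z(cov(66,-140,0,t)),"topf",z(cov(66,-140,54,t)),"topb",z(cov(66,0,54,t)))
print("obs rimf (724,212) topf (494,247) topb (86,250)")
for t in(.5,.53,.55,.57,.6): print("tip",t,z(tip(t,88)))
print("obs tip (684,93)","case back corner",z((110,150,70)),"obs(190,68)", "hub",z((86.5,120,76)))
E
```

```text
0.48 rim f [[699.2 222.4]] topf [[473.8 260.3]] topb [[ 73.7 259.1]]
0.49 rim f [[694.7 223.1]] topf [[463.4 261.7]] topb [[ 72.9 259.1]]
0.5 rim f [[690.  223.8]] topf [[453. 263.]] topb [[ 72.1 259.2]]
0.51 rim f [[685.2 224.4]] topf [[442.4 264.4]] topb [[ 71.4 259.2]]
obs rimf (724,212) topf (494,247) topb (86,250)
tip 0.5 [[707.5  95.1]]
tip 0.53 [[692.1  94.6]]
tip 0.55 [[681.2  94.3]]
tip 0.57 [[669.7  94.1]]
tip 0.6 [[651.4  93.8]]
obs tip (684,93) case back corner [[170.1  73.8]] obs(190,68) hub [[252.7 147.1]]
```

```bash
python3 - <<'E'
import cv2,pickle
def z(n,x0,y0,x1,y1,f,out):
    k=pickle.load(open(n+".pkl","rb"))["wrist"]["frame"]
    im=cv2.resize(k[y0:y1,x0:x1,::-1],None,fx=f,fy=f,interpolation=2)
    for g in range((x0//20+1)*20,x1,20): cv2.putText(im,str(g),(int((g-x0)*f),10),0,.35,(255,0,0),1); cv2.line(im,(int((g-x0+.5)*f),12),(int((g-x0+.5)*f),18),(255,0,0),1)
    for g in range((y0//20+1)*20,y1,20): cv2.putText(im,str(g),(0,int((g-y0+.5)*f)),0,.35,(255,0,0),1)
    cv2.imwrite("pics/"+out,im)
z("n",0,50,300,190,2.66,"z_n.png"); z("l",0,60,180,210,4,"z_l.png"); z("m",0,80,200,210,4,"z_m.png"); z("s",20,60,290,210,2.9,"z_s.png")
E
```

```text
(no output)
```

View pics/z_n.png

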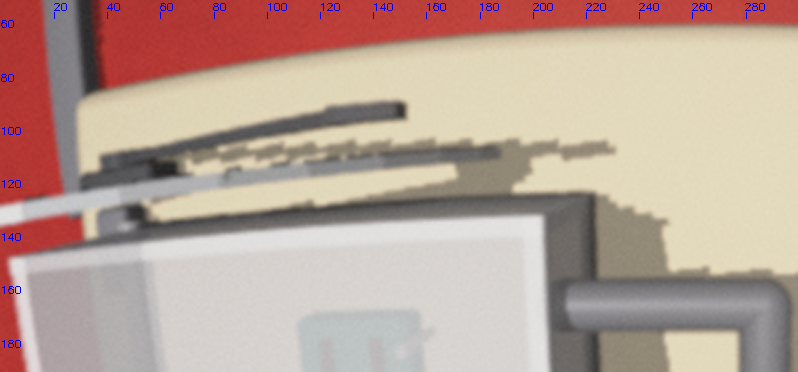

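View pics/z_l.png

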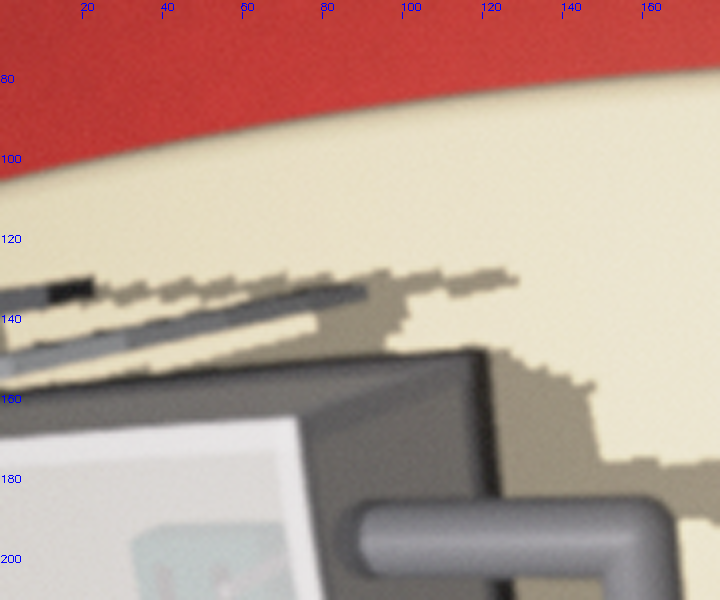

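View pics/z_m.png

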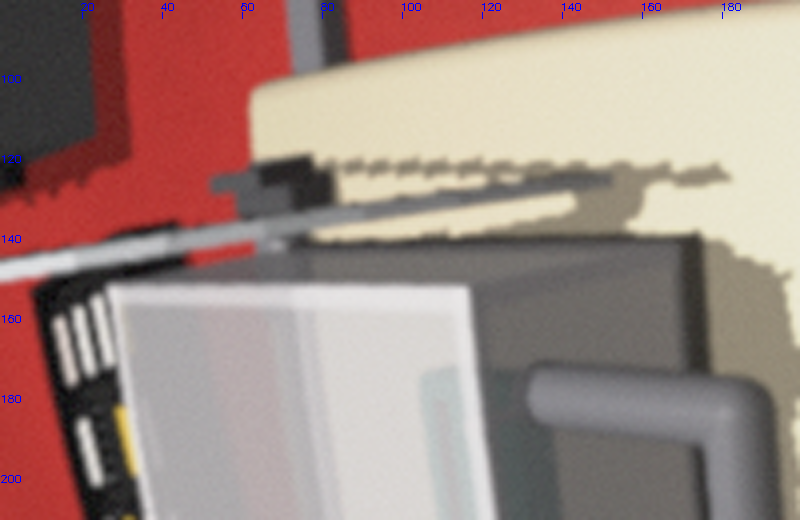

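View pics/z_s.png

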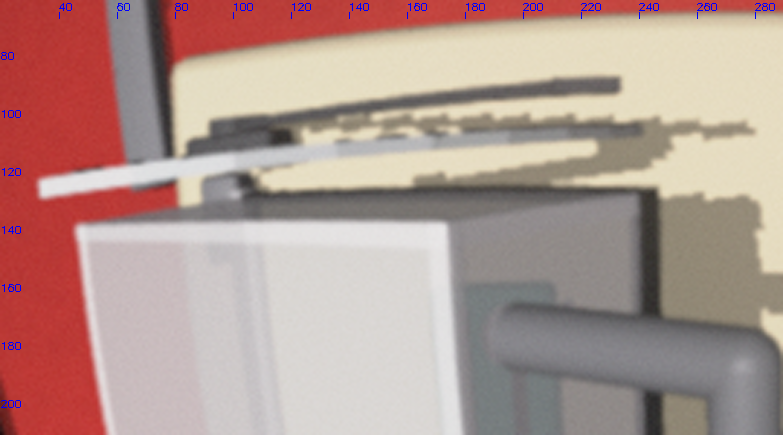

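```bash
cat > fit.py <<'E'
from prog import *; import pickle
from scipy.optimize import least_squares
K={n:pickle.load(open(n+".pkl","rb")) for n in "lmns"}
def cov(x,y,zz,t): return np.array([x,120+y*np.cos(t)+zz*np.sin(t),76-y*np.sin(t)+zz*np.cos(t)])
obs={"n":dict(topf=(204.9,130.8),topb=(3.8,147),rimf=(222.9,123.3),case=(30,86.8),elbow=(287.6,164.7)),
"l":dict(topf=(74.5,164.5),rimf=(121.7,147.5),elbow=(160,194),pin=(397.5,247)),
"m":dict(topf=(117.5,152),topb=(27.5,152),rimf=(175,139.2),case=(63,102),elbow=(183.7,182.5)),
"s":dict(topf=(174.5,137.2),topb=(46.6,138.6),rimf=(246.5,125.5),case=(80.3,82.8))}
tips={"l":[((23.5,132),-1),((11.8,133),1)],"m":[((78,121.5),-1),((65.5,124),1)],"n":[((152.3,91.4),-1)],"s":[((233.8,89.3),-1)]}
def pr(n,p,X):
    k=K[n]; w=dict(k["wrist"]); T=w["tool_from_camera"].copy()
    T[:3,:3]=T[:3,:3]@Ro.from_rotvec(p[:3]).as_matrix(); T[:3,3]+=p[3:6]; w["tool_from_camera"]=T
    cy,sy=np.cos(yaw+p[8]),np.sin(yaw+p[8]); X=np.atleast_2d(X)
    # pivot at handle
    ref=L2W((0,-62,0))[0]; d=X-np.array([0,-62,0])
    Wd=np.c_[ref[0]+p[6]+cy*d[:,0]-sy*d[:,1],ref[1]+p[7]+sy*d[:,0]+cy*d[:,1],d[:,2]]
    return wproj(w,k["obs"]["tcp_pos"],k["obs"]["tcp_rot"],Wd)[0]
def pt(name,t):
    return {"topf":cov(66,-140,54,t),"topb":cov(66,0,54,t),"rimf":cov(66,-140,0,t),"case":np.array([110,150,70.]),"elbow":cov(46,-182,40,t),"pin":np.array([0,-205,84.])}[name]
def res(p,use="lmns",full=False):
    r=[];lab=[]
    for n in obs:
        for a,uv in obs[n].items():
            e=pr(n,p,pt(a,p[9] if n=="s" else 0))-uv; r+=list(e); lab.append((n,a,e.round(1)))
    for n in use:
        for uv,sg in tips[n]:
            th=p[10]; X=np.array([p[11],120-144*np.cos(th)+sg*p[12]*np.sin(th),76+144*np.sin(th)+sg*p[12]*np.cos(th)])
            e=pr(n,p,X)-uv; r+=list(e); lab.append((n,"tip",sg,e.round(1)))
    pri=np.r_[p[:3]/.01,p[3:6]/2,p[6]/1.5,(p[7]+2)/1.0,p[8]/.01,(p[9]-.492)/.01,(p[11]-88)/2,(p[12]-3)/1]
    if full: return lab
    return np.r_[np.array(r)/1.0,pri]
if __name__=="__main__":
    for use in("lmns","lm","ns","l","m","n","s"):
        x0=np.r_[np.zeros(9),.492,.55,88,3]
        s=least_squares(res,x0,args=(use,),loss="soft_l1")
        J=s.jac; C=np.linalg.inv(J.T@J)
        print(use,s.x.round(4),"sd",np.sqrt(C[10,10]).round(4),np.sqrt(C[9,9]).round(4),round(s.cost,1))
        if use=="lmns":
            for l in res(s.x,use,True): print("   ",*l)
E
python3 fit.py
```

```text
lmns [ 1.00000e-04 -1.05000e-02 -5.10000e-03 -6.81300e-01  1.06870e+00
 -2.19860e+00  5.23600e-01 -1.62510e+00  2.30000e-03  4.77600e-01
  5.62400e-01  8.69573e+01  2.81840e+00] sd 0.0045 0.0041 30.0
    n topf [-0.8  0.2]
    n topb [2.3 0.7]
    n rimf [-0.5  0.5]
    n case [-1.8  0.1]
    n elbow [-0.4 -0.3]
    l topf [ 0.7 -0.5]
    l rimf [-1.   0.6]
    l elbow [-0.1 -0.9]
    l pin [1.7 0.3]
    m topf [ 0.4 -0.6]
    m topb [ 2.1 -0.5]
    m rimf [-1.6  0.7]
    m case [-0.2 -0.3]
    m elbow [1.2 0. ]
    s topf [0.1 0.1]
    s topb [ 2.1 -0.3]
    s rimf [-3.   1.2]
    s case [-1.7 -1.5]
    l tip -1 [-1.  -0.5]
    l tip 1 [0.3 0.5]
    m tip -1 [-3.9  1.4]
    m tip 1 [-0.2  0.2]
    n tip -1 [ 4.5 -0.8]
    s tip -1 [ 5.2 -0.2]
lm [-4.00000e-04 -9.80000e-03 -3.60000e-03 -7.78200e-01  4.82000e-01
 -1.17180e+00  5.45100e-01 -1.66220e+00  1.80000e-03  4.78700e-01
  5.55800e-01  8.70667e+01  3.31100e+00] sd 0.0041 0.0039 19.0
ns [ 9.00000e-04 -7.20000e-03 -3.00000e-03 -8.56200e-01  6.34800e-01
 -2.03160e+00  4.77300e-01 -2.01760e+00  9.00000e-04  4.79700e-01
  5.86100e-01  8.66191e+01  2.98870e+00] sd 0.0093 0.004 17.7
l [ 6.00000e-04 -8.30000e-03 -3.10000e-03 -8.83100e-01  6.81100e-01
 -1.60800e+00  4.84600e-01 -2.00850e+00  1.20000e-03  4.79400e-01
  5.59200e-01  8.69059e+01  3.07290e+00] sd 0.0044 0.004 16.5
m [ 7.00000e-04 -8.30000e-03 -3.20000e-03 -8.95500e-01  6.76100e-01
 -1.59150e+00  4.89400e-01 -2.01130e+00  1.20000e-03  4.79400e-01
  5.50600e-01  8.72638e+01  3.88360e+00] sd 0.0042 0.004 16.6
n [ 6.00000e-04 -8.20000e-03 -3.40000e-03 -8.78900e-01  6.69800e-01
 -1.62530e+00  4.79600e-01 -2.01500e+00  1.40000e-03  4.79400e-01
  5.82800e-01  8.65473e+01  2.99960e+00] sd 0.0087 0.004 16.3
s [ 9.00000e-04 -8.10000e-03 -3.60000e-03 -9.02400e-01  6.42900e-01
 -1.63760e+00  4.89500e-01 -2.01910e+00  1.50000e-03  4.79500e-01
  5.97000e-01  8.66411e+01  2.99960e+00] sd 0.0095 0.004 16.3
```

apply_moves:
  targets:
    - [6, [0, -3, -3.6], [0, 0, 0]]
    - [6, [0, -3, -3.5], [0, 0, 0]]
    - [6, [0, -3, -3.4], [0, 0, 0]]
    - [6, [0, 0, 0], [0, 0, 0]]
    - [6, [0, 0, 0], [0, 0, 0]]
    - [6, [0, 0, 0], [0, 0, 0]]

```text
clock: 18.85
tcp_pos: [600.1, 25.8, 190.8]
tcp_rot: [0.997, -0.076, -0.004, 0.001]
ft_force: [-5.2, 0.1, -5.2]
grip_width: 9.0
```

```bash
python3 look.py u wrist side; python3 - <<'E'
from prog import *; import pickle
k=pickle.load(open('u.pkl','rb')); q=pickle.load(open('q.pkl','rb'))
d=(k['obs']['tcp_pos']-q['obs']['tcp_pos'])@Rz; print(d)
P=np.array([-182+d[1],40+d[2]]); print("theta",np.arctan2(P[1],-P[0])-np.arctan2(40,182),"r",np.hypot(*P), "chord",2*np.arcsin(np.hypot(d[1],d[2])/2/186.34))
cv2.imwrite("pics/u2.png",cv2.resize(k["side"]["frame"][155:190,295:330,::-1],None,fx=17,fy=17,interpolation=0))
x0,y0,f=20,60,2.9
cv2.imwrite("pics/u3.png",cv2.resize(k["wrist"]["frame"][60:210,20:290,::-1],None,fx=2.9,fy=2.9,interpolation=2))
E
```

```text
18.85 [600.11  25.85 190.75] 
 [[ 9.886e-01 -1.506e-01 -8.200e-03]
 [-1.506e-01 -9.886e-01 -8.000e-04]
 [-8.000e-03  2.100e-03 -1.000e+00]] [-5.2  0.1 -5.2] 9.0 [-0.2   0.53  0.08  1.7  -0.05  0.91 -1.82]
[ 0.233692   48.39249809 93.14698515]
theta 0.5673311344562195 r 188.6241877944669 chord 0.5710392607121515
```

View pics/u2.png

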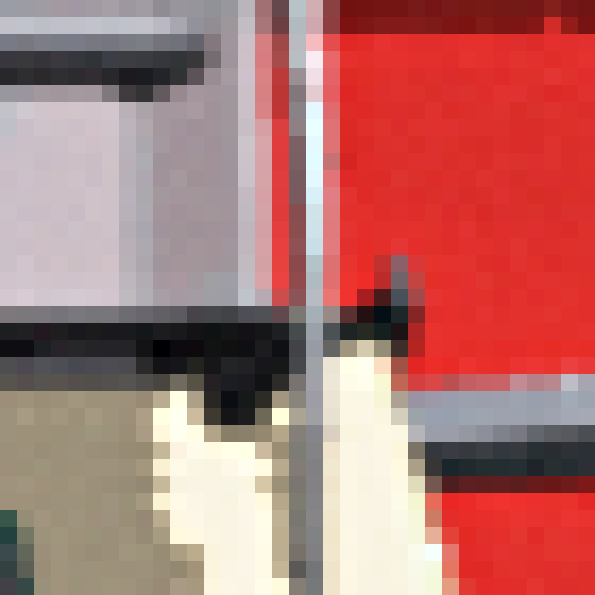

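View pics/u3.png

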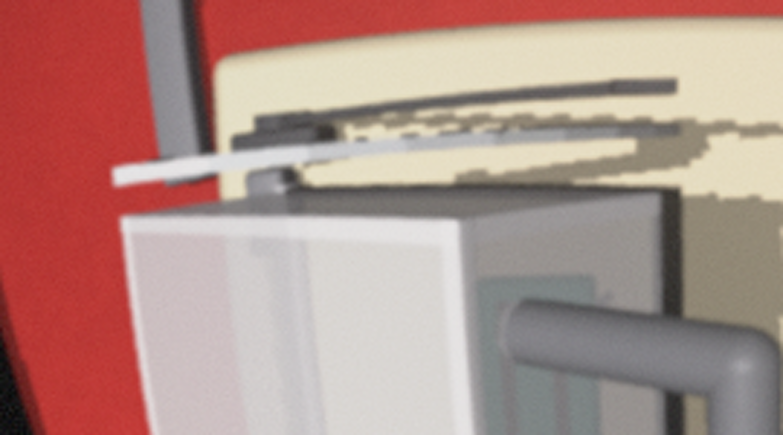

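```bash
cat > fit2.py <<'E'
import fit; from fit import *
K["u"]=pickle.load(open("u.pkl","rb"))
obs["u"]=dict(topf=(179.3,136.6),topb=(62,135.9),rimf=(254.8,125.2),case=(95.2,81.4))
tips["u"]=[((253.4,89.7),-1)]
def res2(p,use,full=False):
    r=[];lab=[]
    for n in obs:
        for a,uv in obs[n].items():
            e=pr(n,p,pt(a,{"s":p[9],"u":p[13]}.get(n,0)))-uv; r+=list(e); lab.append((n,a,e.round(1)))
    for n in use:
        for uv,sg in tips[n]:
            th=p[10];R=p[14]; X=np.array([p[11],120-R*np.cos(th)+sg*p[12]*np.sin(th),76+R*np.sin(th)+sg*p[12]*np.cos(th)])
            e=pr(n,p,X)-uv; r+=list(e); lab.append((n,"tip",sg,e.round(1)))
    pri=np.r_[p[:3]/.01,p[3:6]/2,p[6]/1.5,(p[7]+2)/1.0,p[8]/.01,(p[13]-p[9]-.075)/.003,(p[11]-88)/2,(p[12]-3)/1,(p[14]-144)/PR]
    if full: return lab
    return np.r_[np.array(r),pri]
for PR in (.3,3):
  for use in("lmnsu","lm","lmn"):
    s=least_squares(res2,np.r_[np.zeros(9),.492,.55,88,3,.567,144],args=(use,),loss="soft_l1")
    print(PR,use,"th_s,ptr,u,R",s.x[[9,10,13,14]].round(4),s.x[[11,12]],round(s.cost,1))
for l in res2(s.x,"lmnsu",True): print(*l)
E
python3 fit2.py
```

```text
0.3 lmnsu th_s,ptr,u,R [  0.4741   0.5626   0.5482 142.1801] [87.00400812  2.6076109 ] 37.2
0.3 lm th_s,ptr,u,R [  0.4755   0.5545   0.5495 143.9701] [87.02606771  3.32905407] 23.9
0.3 lmn th_s,ptr,u,R [  0.4745   0.5575   0.5486 143.8588] [86.87356352  3.06973643] 29.9
3 lmnsu th_s,ptr,u,R [  0.4753   0.5499   0.5494 138.3462] [86.89836144  3.37590785] 25.2
3 lm th_s,ptr,u,R [  0.4757   0.5527   0.5497 142.0786] [87.01034831  3.40205157] 23.6
3 lmn th_s,ptr,u,R [  0.4756   0.5491   0.5496 137.6529] [86.93750893  3.41390431] 24.9
n topf [-0.5  0. ]
n topb [1.7 0.9]
n rimf [-0.1  0.3]
n case [-2.2  0.1]
n elbow [ 0.5 -0.4]
l topf [ 0.2 -0.3]
l rimf [-1.1  0.7]
l elbow [-0.  -0.6]
l pin [3.1 0.5]
m topf [ 0.1 -0.5]
m topb [ 1.7 -0.2]
m rimf [-1.5  0.7]
m case [-0.5 -0.1]
m elbow [1.4 0.3]
s topf [ 0.9 -0.1]
s topb [ 1.9 -0.2]
s rimf [-2.1  0.9]
s case [-2.  -1.5]
u topf [ 0.1 -0.3]
u topb [ 1.8 -0.4]
u rimf [-2.8  1.1]
u case [-2.2 -1.2]
l tip -1 [-0.1 -0.9]
l tip 1 [-0.6  0.4]
m tip -1 [-0.7  0.8]
m tip 1 [ 1.4 -0.2]
n tip -1 [ 0.4 -0.2]
s tip -1 [-0.6 -0. ]
u tip -1 [-1.5 -0. ]
```

```bash
python3 - <<'E'
from prog import *; import pickle
for n in "bcsu":
    k=pickle.load(open(n+".pkl","rb"))["side"]; g=k["frame"].astype(int).mean(2)
    r0=198 if n in"bc" else 170
    print(n,"rim cols 300..307 rows",r0,g[r0:r0+14,296:306].mean(1).round(0))
    rr=slice(162,180); print("  tip rows162..",[g[rr,c].round(0).astype(int).tolist() for c in(316,317,318,319)])
k=pickle.load(open("u.pkl","rb"))["side"]
O2=L2W((0,0,0))
for t in(0,.48,.49,.5,.55,.56,.57,.58): print(t,"rim@50",proj(k,L2W(tip(t,50,140))).round(2),"top tip",proj(k,L2W(tip(t,87,144))).round(2), "hub",proj(k,L2W(tip(t,87,0))).round(2))
E
```

```text
b rim cols 300..307 rows 198 [145.  93.  51.  67.  21.  17. 107. 145. 145. 140. 147. 208. 199. 206.]
  tip rows162.. [[101, 103, 104, 101, 104, 104, 103, 105, 108, 107, 78, 24, 41, 196, 249, 249, 243, 242], [105, 103, 105, 106, 104, 105, 106, 106, 98, 94, 45, 16, 29, 140, 223, 239, 237, 241], [106, 104, 106, 109, 104, 101, 106, 110, 108, 105, 79, 40, 29, 47, 109, 126, 163, 202], [106, 104, 104, 103, 106, 104, 105, 106, 114, 111, 103, 74, 78, 82, 101, 114, 153, 163]]
c rim cols 300..307 rows 198 [158. 102.  57.  73.  24.  19. 116. 157. 156. 152. 161. 216. 207. 215.]
  tip rows162.. [[107, 108, 109, 111, 108, 108, 109, 110, 111, 115, 84, 22, 45, 211, 254, 252, 249, 248], [110, 108, 111, 112, 112, 114, 110, 111, 105, 104, 51, 16, 31, 153, 236, 247, 248, 248], [112, 113, 110, 111, 112, 111, 111, 117, 122, 117, 81, 44, 27, 57, 115, 140, 176, 220], [113, 113, 112, 112, 109, 111, 111, 115, 122, 121, 114, 82, 89, 90, 106, 125, 168, 179]]
s rim cols 300..307 rows 170 [172. 173. 173. 174. 171. 165. 162.  90.  16.  49. 165. 159. 162. 155.]
  tip rows162.. [[99, 104, 103, 101, 100, 105, 106, 102
[... 701 characters left out ...]
101, 106, 104, 101, 104, 107, 106, 110, 110, 103, 69, 83, 84, 100, 113, 155, 163]]
0 rim@50 [[304.2 201.7]] top tip [[318.36 202.25]] hub [[311.05 174.54]]
0.48 rim@50 [[304.9  177.42]] top tip [[319.39 177.26]] hub [[311.05 174.54]]
0.49 rim@50 [[304.89 176.88]] top tip [[319.39 176.7 ]] hub [[311.05 174.54]]
0.5 rim@50 [[304.89 176.33]] top tip [[319.39 176.14]] hub [[311.05 174.54]]
0.55 rim@50 [[304.86 173.61]] top tip [[319.36 173.33]] hub [[311.05 174.54]]
0.56 rim@50 [[304.85 173.06]] top tip [[319.36 172.76]] hub [[311.05 174.54]]
0.57 rim@50 [[304.84 172.51]] top tip [[319.35 172.2 ]] hub [[311.05 174.54]]
0.58 rim@50 [[304.83 171.97]] top tip [[319.34 171.64]] hub [[311.05 174.54]]
```

apply_moves:
  targets:
    - [6, [0, -1.7, -2], [0, 0, 0]]
    - [6, [0, 0, 0], [0, 0, 0]]
    - [6, [0, 0, 0], [0, 0, 0]]
    - [6, [0, 0, 0], [0, 0, 0]]

```text
clock: 19.35
tcp_pos: [600.4, 27.7, 192.7]
tcp_rot: [0.997, -0.075, -0.004, 0.001]
ft_force: [-5.7, 1.8, -8.9]
grip_width: 8.9
```

```bash
python3 look.py v wrist side top; python3 - <<'E'
from prog import *; import pickle
k=pickle.load(open('v.pkl','rb')); q=pickle.load(open('q.pkl','rb'))
d=(k['obs']['tcp_pos']-q['obs']['tcp_pos'])@Rz
P=np.array([-182+d[1],40+d[2]]); print("theta",np.arctan2(P[1],-P[0])-np.arctan2(40,182),"r",np.hypot(*P))
g=k["side"]["frame"].astype(int).mean(2); print(g[170:184,296:306].mean(1).round(0)); print(g[170:178,317:319].T.round(0))
cv2.imwrite("pics/v2.png",cv2.resize(k["side"]["frame"][150:190,285:330,::-1],None,fx=14,fy=14,interpolation=2))
cv2.imwrite("pics/v3.png",cv2.resize(k["wrist"]["frame"][60:210,20:290,::-1],None,fx=2.9,fy=2.9,interpolation=2))
E
```

```text
19.35 [600.44  27.7  192.69] 
 [[ 9.886e-01 -1.505e-01 -8.200e-03]
 [-1.505e-01 -9.886e-01 -7.000e-04]
 [-8.000e-03  1.900e-03 -1.000e+00]] [-5.7  1.8 -8.9] 8.9 [-0.2   0.53  0.08  1.7  -0.05  0.92 -1.82]
theta 0.5816489821353735 r 188.6835678359829
[190. 194. 138.  34.  21.  94.  68.  78. 154. 166. 163. 154. 162. 153.]
[[ 93.  95.  45.  18.  24. 140. 223. 235.]
 [110. 107.  74.  41.  23.  51. 104. 128.]]
```

View pics/v2.png

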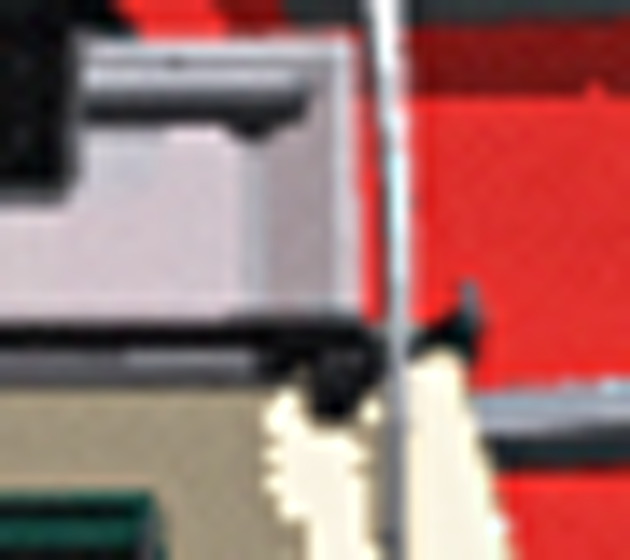

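View pics/v_side.png

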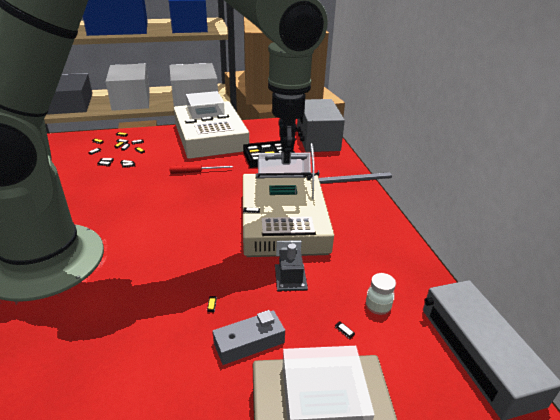

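View pics/v_top.png

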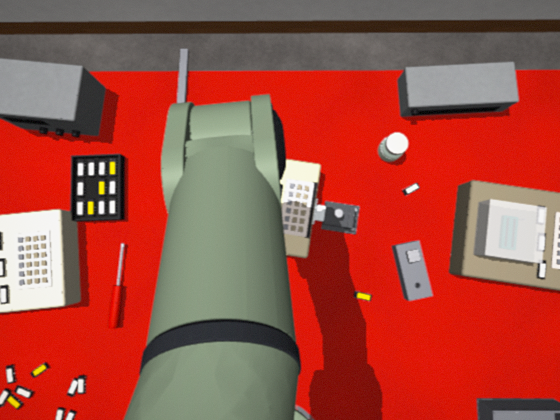

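View pics/v3.png

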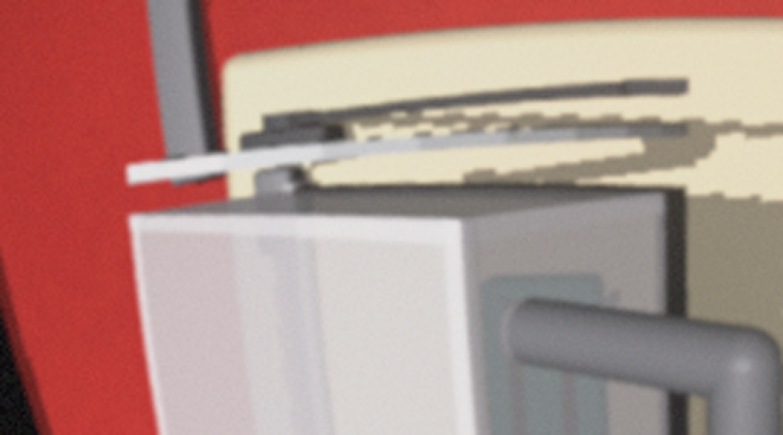

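apply_moves:
  targets:
    - [6, [0, -0.5, 0.4], [0, 0, 0]]
    - [6, [0, 0, 0], [0, 0, 0]]
    - [6, [0, 0, 0], [0, 0, 0]]
    - [6, [0, 0, 0], [0, 0, 0]]
    - [6, [0, 0, 0], [0, 0, 0]]
    - [6, [0, 0, 0], [0, 0, 0]]

```text
clock: 20.1
tcp_pos: [600.4, 27.5, 192.4]
tcp_rot: [0.997, -0.076, -0.004, 0.001]
ft_force: [-6.1, -1.4, -5.9]
grip_width: 9.1
```

```bash
python3 look.py w wrist side; python3 - <<'E'
from prog import *; import pickle
k=pickle.load(open('w.pkl','rb'))
g=k["side"]["frame"].astype(int).mean(2); print(g[170:184,296:306].mean(1).round(0)); print(g[170:178,317:319].T.round(0))
cv2.imwrite("pics/w2.png",cv2.resize(k["side"]["frame"][140:300,230:345,::-1],None,fx=3.7,fy=3.7,interpolation=2))
E
```

```text
20.1 [600.41  27.51 192.44] 
 [[ 0.9885 -0.151  -0.0084]
 [-0.151  -0.9885 -0.0014]
 [-0.0081  0.0027 -1.    ]] [-6.1 -1.4 -5.9] 9.1 [-0.2   0.53  0.08  1.7  -0.05  0.92 -1.82]
[190. 194. 155.  40.  17.  76.  67.  79. 153. 166. 164. 154. 161. 154.]
[[ 96.  94.  44.  11.  24. 138. 225. 236.]
 [111. 100.  74.  38.  24.  52. 103. 127.]]
```

View pics/w2.png

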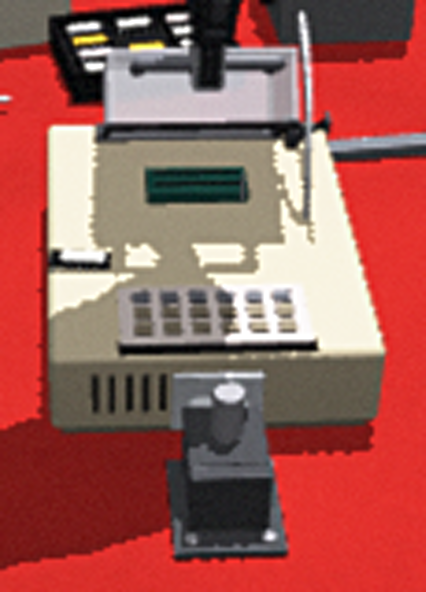

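The side picture shows the pin home in the fork. The cover is held with its rim (row about 173.7) level with the pointer tip (about 173.4), and the pointer pixels have not changed since the start. I'm handing in now.

```bash
python3 -c "
from workcell import workorder
print(workorder.sign_off())"
```

```text
the job is handed in; nothing more can be done
None
```

The round-headed pin is home in the fork, and the cover was handed in held at the pointer at about 20 s of robot time. The sign-off gave no verdict.

**Pin:** I took it from the stand and pushed it down through the fork and lug. The tool stopped at the height it had with the pin standing in the stand, which puts the head's underside at 50 mm. It met about 22 N there. After release the pictures show the head sitting on the fork.

**Cover:** I gripped the bar handle at 50 N and lifted the cover until its rim met the pointer. In the last side picture the rim is at row 173.7 and the pointer tip at 173.4, a gap of about 0.01 rad or less. The hold was steady, with about 9 N at the wrist.

**Where the checks disagreed:** The measured angles do not all match, so the alignment is uncertain by roughly 0.02 rad. I set the final angle mainly by comparing rim and tip directly in the side picture.

| | Wrist pictures | Side picture | Arm position |
|---|---|---|---|
| Pointer angle (rad) | 0.55–0.56 in the two best views; the steeper views gave 0.58–0.60 | about 0.575 | – |
| Cover angle at the end (rad) | about 0.56 (not re-fitted after the last lift) | about 0.57 | about 0.58 |

**Other things:** The pointer's pixels in the side picture did not change from start to finish. The square pin, chips, jar and screwdriver looked undisturbed in the later side and top pictures.

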